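# Draw a deep-set stock tote forward with a pull hook

### The job

Pick up the pull hook, hook it over the front wall of the tote with the cut-down front, and draw that tote forward along its lane until it bears firmly and squarely on the stop bar at the front of the shelf - without ramming the stop or tipping the tote, and without putting the hand on either tote. Then unhook and lay the hook gently down on the bench, clear of the shelf; leave the tote up against the stop, and the tall tote and the things on the bench where they are.

Things in the scene. Friction and masses are not known exactly. Their poses are not given: they have to be found in the camera images.
- hook_grip (a point): Pull hook, loose on the bench: straight square wooden handle 110 long, 24 wide, 24 high, with a round 8 mm steel rod cranked up from its front end, running ahead and bent straight down at the end. This point: centre of the handle, 12 mm above the bench. x points from handle to bent end, z up. It lies bent end down on the handle's flat underside. 130 g, balances about 60 mm ahead of this point.
- hook_tip (a point): Lowest point of the hook's bent-down end (8 mm thick, vertical): 220 mm ahead of hook_grip and 12 mm lower. The straight run of the rod lies 85 to 220 mm ahead of hook_grip, its axis 22 mm above hook_grip (34 above this point), so 30 mm of the bent end hang below the rod's underside.
- tote_lip (a point): Middle of the top edge of the front wall (9 mm thick) of the tote to be moved, 75 above the deck, 95 above the bench; the wall's outer face is 4.5 mm in front of it, its inner face 4.5 mm behind. x points into the shelf, z up. Behind the wall is an empty pocket 55 long (x), 112 wide, 66 deep.
- tote_foot (a point): Middle of the outer face of that tote's front wall, 17.5 mm above the tote's underside (half the height of the stop bar): the part that meets the bar. The wall is higher than the bar, so pulling hard on a tote that is home lifts its back end. Axes as the tote.
- tote: The tote to be moved: loose open plywood box 150 long (x), 130 wide (y), its front wall and the front part of its side walls cut down to 75 high, the rest 110 high; back part packed with round wooden blanks. Origin: middle of the lower outer edge of its front wall; axes as tote_lip. It weighs 0.6 to 1.0 kg and slides on the deck with a drag of some 2 to 8 N, not known beforehand.
- tall_tote: The other tote, loose in the other lane, to be left alone: plywood, same 150 x 130 footprint, all four walls 110 high. Origin: middle of the lower outer edge of its front wall; x points into the shelf.
- shelf: Low shelf fixed on the bench, open to the front. Origin: bench level, middle of its front edge; x into the shelf, y to the left, z up. Deck 20 high, 339 wide, 340 deep. Two lanes 147 wide at y = +81 and -81, between battens 40 high. From x = 95 to 340 a rack of thin steel cross bars with timber on it, underside 174, top 208 above the bench; in front of x = 95 it is open above.
- stop: Adjustable stop: a wooden bar across the whole front of the shelf, 18 thick (x), its top 35 above the deck (55 above the bench), bolted through slots between two steel end plates. The pose given is that of the fixed end plates (origin and axes as the shelf), not of the bar: the bar's rear face, on which a tote bears, is set anywhere from 18 to 51 mm behind the shelf's front edge. It does not give.
- glue: bystander: glue bottle 56 across, 150 high, standing on the bench; origin at its foot
- mallet: bystander: wooden mallet lying on the bench, about 265 long, head 65 x 110 x 60; origin under the middle of its length, head towards its +x
- square: bystander: try square lying flat on the bench, stock 100 long, blade 160 long; origin under its stock
Not all that is in view belongs to the job. What is shaped like the tote but green, orange or purple is not meant.

How it is judged:
By the outcome, as a careful person would: the job done as asked, in the order asked, and still so for the second after the job is handed in, with the robot touching nothing.
It also fails if it takes over 72 s, if anything falls off the work surface, if the arm or the gripper's body presses on something with over 40 N, if the wrist force passes 120 N, or if a joint passes its speed limit or range.

### The arm

A 6-joint arm with a two-finger parallel gripper is mounted at the origin on the work surface. World frame = base frame: x ahead of the robot, y to its left, z up, the work surface at z = 0. Lengths are in mm, angles in rad, forces in N, time in s.
With the tool pointing down it reaches from about 350 to 975 mm from the base axis. Payload 4.9 kg.
Tool frame: the origin (TCP) lies between the finger pads; the fingertips stand ctrl.tip_reach ahead of it and the grasp point (between the pads) lies 6 mm ahead of it (ctrl.tip_reach is the distance from the TCP to the fingertips, in mm); x points along the fingers, z is the direction in which the jaws open and shut, and the axes are right-handed (so a half turn about x gives the same grasp; the last joint's range is limited). The gripper opens to 85 mm and grips with 20 to 120 N. Pads are 22 mm wide; open, the fingers measure 114 mm over their backs; the gripper's body (76 mm by 85 mm) begins 54 mm behind the grasp point. The pads swing forward as they close: fully open they stand 13 mm farther back than shut.
Start: joints at [1.14, 0.053, 1.613, -0, 1.476, -0.119], TCP at [191.722, 594.848, 256.304] pointing down, gripper open.
Joint ranges: [-3.01, 3.01], [-1.01, 2.22], [0.06, 2.58], [-1.02, 4.17], [0.09, 2.62], [-3.14, 3.14]. Speed limits (rad/s): [2.57, 2.57, 3.14, 3.14, 3.14, 3.14].

### API

Orientations are given as [roll, pitch, yaw] about the fixed x, y, z axes, in that order (R = Rz(yaw) Ry(pitch) Rx(roll)).
In Python, from bench import ctrl gives the robot as it stands. The module is installed in compiled form; this text tells all that it offers.
- The arm moves only by the tool apply_moves, never from a script. Its argument "deltas" is a list of rows, each a list of 3 entries, a list of its own where there are three numbers: the shift along the world's x, y, z in m, then the turn about the world's z in rad, then the finger opening in m, from 0 to 0.0854. In form: [[[dx, dy, dz], roll, jaw], ...]. A call has exactly 5 rows; each row shifts and turns the pose as measured when the row begins; what a row does not reach is not made up. A row lasts 1/12 s, in which the tool goes at most 41.7 mm and 7.16 degrees, less where a joint would pass 70% of its speed; a pose out of reach is approached as far as the arm can. A call with a gripper value outside its range is refused whole. The fingers move at their own pace and stop on an object; "force" is the grip in N (left out, the last holds). Time passes only in rows, so rows that do not move let the fingers close, or fill a call up. It gives the time, the measured TCP pose, the force and the opening at its end, in the units of the state.
- ctrl.get_state(): the state, without advancing time (a new reading comes with each control period).
- ctrl.get_image(name): name is "side" or "top" or "wrist"; returns a dict with "frame" (420x560x3 uint8, red, green, blue), "mtx" (3x3 intrinsics, pixels), "xyz" and "rotation" of the camera in the world. Camera axes: x right, y down, z forward; pixel columns grow to the right and rows downward; lengths in mm; the calibration is good to about 2 mm. A picture is of the moment at which its call begins. There is no depth.
- ctrl.close_job(): hands the job in, once; it reports no verdict.
The state is a dict: "time_s": time; "qpos": joint angles; "joint_vel": joint speeds; "tau": joint torques, N m; "eef_pos": TCP position; "tcp_rot": TCP orientation; "wrist_force": force on the tool from outside, world axes, zero at the start; "torque": the same for the moment, N m; "grip_width": opening from 0.0 (shut) to 1.0 (fully open).
Only numpy, scipy, OpenCV 4.12 (cv2) and the standard library are available. Lean on these libraries where they do the work, as an engineer would, in place of code of your own. Each camera call takes 0.05 s, during which the arm holds its last target.

## Working session

There is one attempt and no reset: what is moved stays moved. The work goes in short steps, Python scripts to look and compute and a tool call to move; the robot and the scene stay as the last step left them, time stands still between calls to the robot, and variables do not carry over. Pictures are saved under pics/ and viewed, and the job is handed in when it is done.

Besides the shell and the picture viewer there is one more tool, called after ">>>" as name(argument=value, ...), one argument or row to a line, values as JSON. apply_moves: Moves the arm, as the interface text tells. Its arguments: {"type":"object","properties":{"deltas":{"type":"array","items":{"type":"array"}},"force":{"type":"number"}},"required":["deltas"]}

```bash
mkdir -p pics; cat > h.py <<'E'
import numpy as np, cv2
from bench import ctrl
def snap(n,f=None):
    d=ctrl.get_image(n)
    if f: cv2.imwrite('pics/'+f,d['frame'][:,:,::-1])
    return d
def ray(d,u,v):
    K=np.array(d['mtx']);R=np.array(d['rotation']);
    return np.array(d['xyz'],float),R@np.linalg.solve(K,[u,v,1.])
def plane(d,u,v,z):
    o,r=ray(d,u,v); return o+r*(z-o[2])/r[2]
def proj(d,p):
    K=np.array(d['mtx']);R=np.array(d['rotation'])
    c=R.T@(np.array(p,float)-np.array(d['xyz'])); q=K@c; return q[:2]/q[2]
E
python3 - <<'E'
from h import *
import pickle
s=ctrl.get_state();print(s, ctrl.tip_reach)
D={}
for n in ['side','top','wrist']:
    D[n]=snap(n,n+'0.png');print(n,D[n]['xyz'],np.array(D[n]['rotation']).round(3).tolist(),np.array(D[n]['mtx']).tolist())
pickle.dump(D,open('d0.pkl','wb'))
E
```

```text
{'time_s': 0.0, 'qpos': array([ 1.13999339e+00,  5.33751948e-02,  1.61427777e+00, -1.39507937e-05,
        1.47601893e+00, -1.18966899e-01]), 'joint_vel': array([ 0.00074882, -0.00053982,  0.00027628, -0.00061552, -0.00072167,
       -0.00020941]), 'tau': array([ 1.64240964e-04, -3.93683481e+01, -3.70174563e+01, -1.29290979e-04,
        7.23894249e-03,  5.08069533e-07]), 'eef_pos': array([191.49761099, 594.34094943, 255.06130358]), 'tcp_rot': array([ 3.02930378,  1.56871704, -1.9949199 ]), 'wrist_force': array([0.45451837, 0.59938324, 0.08120065]), 'torque': array([-0.00810633,  0.00259733, -0.05974777]), 'grip_width': 0.9980993261366086} 25.0
side [  417.18469718 -1302.4382811    870.08064724] [-2.125, 0.015, -0.12] [[469.6320226579359, 0.0, 278.69935421699915], [0.0, 469.6320226579359, 211.28424790447932], [0.0, 0.0, 1.0]]
top [ 340.51539276  -17.43140619 1284.9247875 ] [-2.961, -0.014, -1.579] [[400.67889153062674, 0.0, 287.22728823532003], [0.0, 400.67889153062674, 211.1747625146657], [0.0, 0.0, 1.0]]
wrist [126.90616569 615.74080092 371.83517504] [2.868, 0.001, 1.258] [[378.4772717077231, 0.0, 275.7084872025302], [0.0, 378.4772717077231, 212.26821120544454], [0.0, 0.0, 1.0]]
```

```bash
python3 - <<'E'
s=open('h.py').read()
s=s.replace("R=np.array(d['rotation'])","R=Rot(d['rotation'])").replace("def snap","from scipy.spatial.transform import Rotation as RR\ndef Rot(r): return RR.from_euler('xyz',r).as_matrix()\ndef snap",1)
open('h.py','w').write(s)
E
python3 - <<'E'
from h import *
import pickle
D=pickle.load(open('d0.pkl','rb'))
for n in D: print(n,proj(D[n],[191,594,255]), plane(D[n],280,210,0))
print(Rot(ctrl.get_state()['tcp_rot']).round(3))
E
```

```text
side [169.738675  101.0067615] [577.83813114 103.48347567   0.        ]
top [ 30.92495083 348.81514931] [579.17661619 -14.10324206   0.        ]
wrist [273.25443922 309.59722666] [225.01125965 588.18119453   0.        ]
[[-0.001 -0.952  0.307]
 [-0.001  0.307  0.952]
 [-1.     0.    -0.002]]
```

View pics/side0.png

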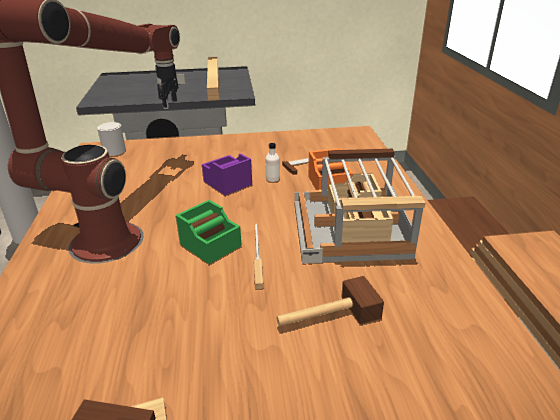

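View pics/top0.png

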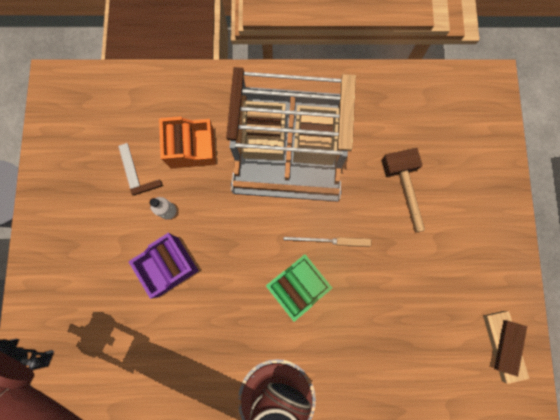

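View pics/wrist0.png

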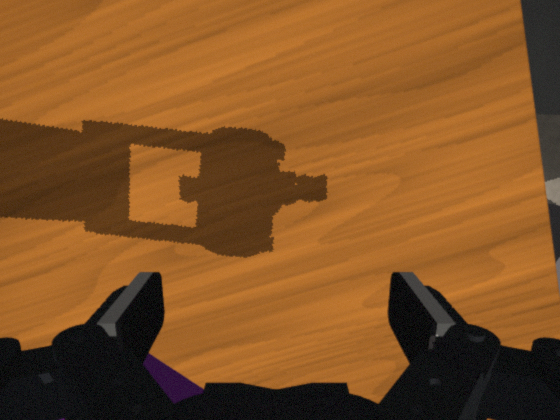

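```bash
python3 - <<'E'
from h import *
import pickle
D=pickle.load(open('d0.pkl','rb'))
def crop(n,x0,y0,x1,y1,s,f):
    c=D[n]['frame'][y0:y1,x0:x1,::-1]; cv2.imwrite('pics/'+f,cv2.resize(c,None,fx=s,fy=s,interpolation=cv2.INTER_CUBIC))
crop('top',220,60,380,210,4,'t_shelf.png')
crop('top',270,220,390,260,6,'t_hook.png')
crop('side',290,140,430,270,5,'s_shelf.png')
crop('side',240,215,290,300,6,'s_hook.png')
E
```

```text
(no output)
```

View pics/t_shelf.png

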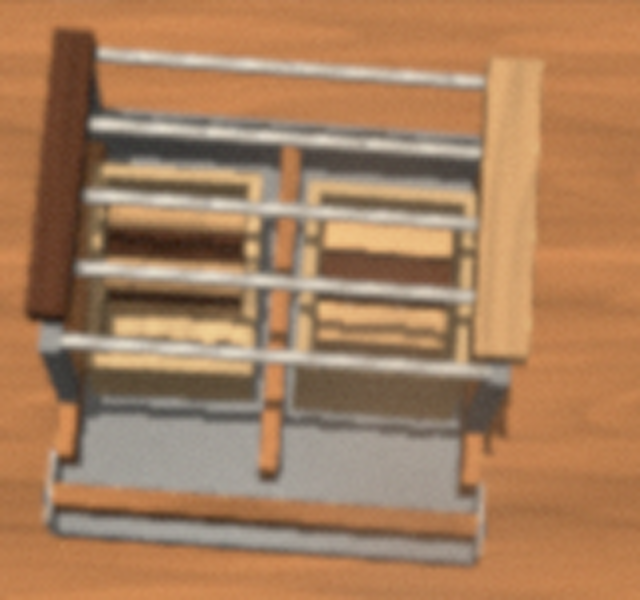

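View pics/t_hook.png

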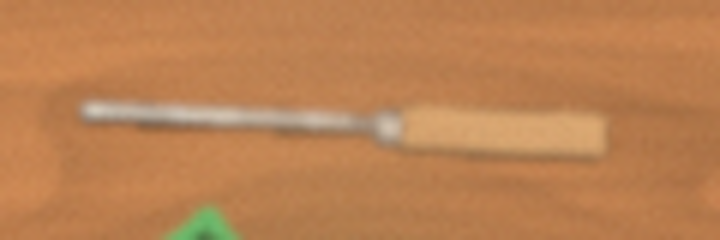

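View pics/s_shelf.png

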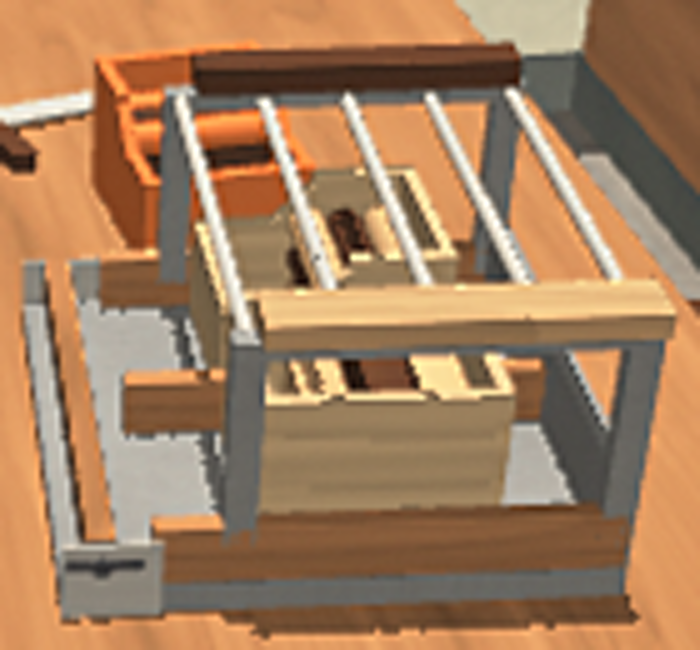

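View pics/s_hook.png

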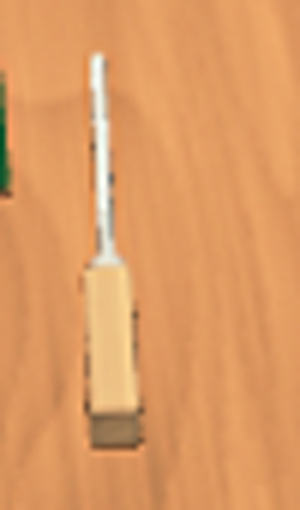

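```bash
python3 - <<'E'
from h import *
import pickle
D=pickle.load(open('d0.pkl','rb'))
t=D['top'];s=D['side']
P=lambda d,u,v,z:plane(d,u,v,z).round(1)
print('hook c',P(t,354,241.8,24),'ends',P(t,337,240.5,24),P(t,371.1,242.5,24),'tip',P(t,284.2,238.3,36))
# side: handle top face
print('side handle: front',P(s,240+107/6,215+266/6,24),'rear',P(s,240+113/6,215+412/6,24),'tip',P(s,240+97/6,215+56/6,36))
# shelf corners front deck z=20 / end plates
f=lambda x,y:(220+x/4,60+y/4)
for nm,x,y,z in [('frontL deck',58,535,20),('frontR deck',475,562,20),('bar L',52,485,55),('bar R',478,515,55),('bar L fr',56,505,55),('bar R fr',478,533,55),('batten mid front top',268,474,60),
 ('L tote fl 110',88,368,130),('L tote fr 110',255,372,130),('R',304,0,0)]:
    print(nm,P(t,*f(x,y),z))
E
```

```text
hook c [ 471.1 -247.7   24. ] ends [ 475.6 -193.9   24. ] [ 468.5 -301.8   24. ] tip [482.3 -26.9  36. ]
side handle: front [ 475.  -200.9   24. ] rear [ 468.8 -310.    24. ] tip [484.1 -31.4  36. ]
frontL deck [629.6 132.5  20. ]
frontR deck [ 605.6 -204.1   20. ]
bar L [662.1 133.7  55. ]
bar R [ 636.2 -202.5   55. ]
bar L fr [645.9 130.3  55. ]
bar R fr [ 621.6 -202.    55. ]
batten mid front top [669.  -36.8  60. ]
L tote fl 110 [733.   98.9 130. ]
L tote fr 110 [729.5 -26.6 130. ]
R [1113.3  -72.8    0. ]
```

>>> apply_moves(
  deltas=[
    [[0.019, -0.036, 0.006], 0.03, 0.085],
    [[0.019, -0.036, 0.006], 0.03, 0.085],
    [[0.019, -0.036, 0.006], 0.03, 0.085],
    [[0.019, -0.036, 0.006], 0.03, 0.085],
    [[0.019, -0.036, 0.006], 0.03, 0.085],
  ],
)

```text
time_s: 0.57
eef_pos: [283.4, 412.4, 279.2]
tcp_rot: [2.693, 1.559, -2.162]
wrist_force: [1.0, -0.4, 0.3]
grip_width: 0.991
```

>>> apply_moves(
  deltas=[
    [[0.019, -0.036, 0.006], 0.03, 0.085],
    [[0.019, -0.036, 0.006], 0.03, 0.085],
    [[0.019, -0.036, 0.006], 0.03, 0.085],
    [[0.019, -0.036, 0.006], 0.0, 0.085],
    [[0.019, -0.036, 0.006], 0.0, 0.085],
  ],
)

```text
time_s: 0.98
eef_pos: [376.6, 228.1, 308.1]
tcp_rot: [2.725, 1.559, -2.031]
wrist_force: [1.6, 0.4, -0.1]
grip_width: 0.996
```

>>> apply_moves(
  deltas=[
    [[0.019, -0.036, 0.006], 0.0, 0.085],
    [[0.019, -0.036, 0.006], 0.0, 0.085],
    [[0.019, -0.036, 0.006], 0.0, 0.085],
    [[0.019, -0.036, 0.006], 0.0, 0.085],
    [[0.019, -0.036, 0.006], 0.0, 0.085],
  ],
)

```text
time_s: 1.4
eef_pos: [469.9, 44.0, 338.0]
tcp_rot: [2.87, 1.56, -1.886]
wrist_force: [0.8, 0.5, -0.1]
grip_width: 0.997
```

>>> apply_moves(
  deltas=[
    [[0.015, -0.036, 0.0], 0.0, 0.085],
    [[0.01, -0.036, 0.0], 0.0, 0.085],
    [[0.0, -0.015, 0.0], 0.0, 0.085],
    [[0.0, 0, 0], 0.0, 0.085],
    [[0, 0, 0], 0.0, 0.085],
  ],
)

```text
time_s: 1.82
eef_pos: [497.3, -55.0, 337.9]
tcp_rot: [2.939, 1.559, -1.828]
wrist_force: [-1.2, 0.2, 0.1]
grip_width: 0.993
```

```bash
python3 - <<'E'
from h import *
import pickle
d=snap('wrist','w1.png');pickle.dump(d,open('w1.pkl','wb'));print(d['xyz'],d['rotation'])
print(ctrl.get_state()['eef_pos'],Rot(ctrl.get_state()['tcp_rot']).round(3))
E
```

```text
[429.79172041 -49.74293244 454.68284137] [2.87025499 0.01083677 1.51509565]
[497.23698672 -54.57211894 337.81434119] [[-0.003 -0.999  0.054]
 [-0.012  0.054  0.998]
 [-1.     0.002 -0.012]]
```

View pics/w1.png

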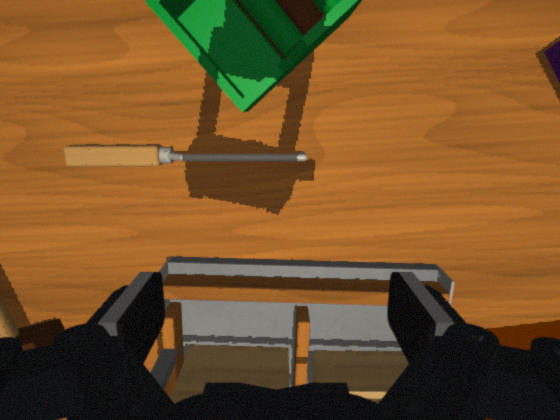

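```bash
python3 - <<'E'
from h import *
import pickle
print(ctrl.get_state()['qpos'].round(3))
d=pickle.load(open('w1.pkl','rb'))
print(plane(d,279,211,0))
P=lambda u,v,z:plane(d,u,v,z).round(1)
print('handle rear',P(66,157,24),'front',P(160,155,24),'tip',P(303,157,38))
print('bar rear top',P(165,290,55),P(440,297,55)) 
E
python3 - <<'E'
import cv2
c=cv2.imread('pics/w1.png')[240:420,120:480];cv2.imwrite('pics/w1c.png',cv2.resize(c,None,fx=2.2,fy=2.2,interpolation=2))
E
```

```text
[-0.252 -0.285  1.789 -0.012  1.637 -1.77 ]
[554.39946611 -57.51894859   0.        ]
handle rear [ 471.1 -296.6   24. ] front [ 474.7 -188.7   24. ] tip [484.  -27.3  38. ]
bar rear top [ 627.8 -194.5   55. ] [652.8 124.9  55. ]
```

View pics/w1c.png

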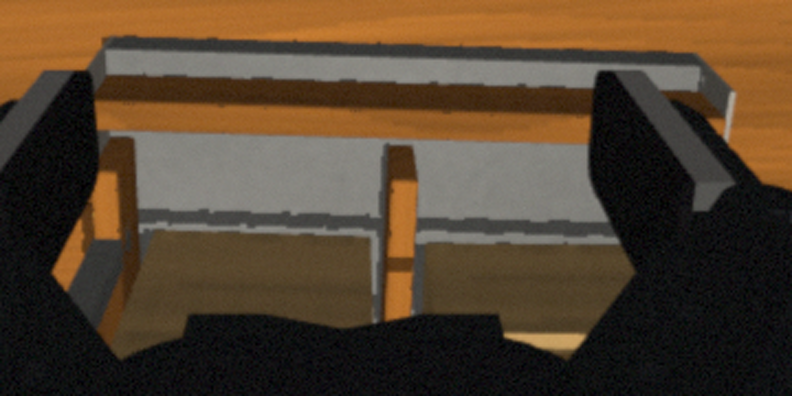

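```bash
python3 - <<'E'
from h import *
import pickle
d=pickle.load(open('w1.pkl','rb'));D=pickle.load(open('d0.pkl','rb'))
b=plane(d,370,349.5,20);print(b)
for z in (95,130): print(z,proj(d,[b[0],b[1],z]),'top',proj(D['top'],[b[0],b[1],z]),'side',proj(D['side'],[b[0],b[1],z]))
b=plane(d,250,240+233/2.2,20);print(b)
for z in (95,130): print(z,proj(d,[b[0],b[1],z]),'top',proj(D['top'],[b[0],b[1],z]),'side',proj(D['side'],[b[0],b[1],z]))
E
```

```text
[744.8337297   52.81016688  20.        ]
95 [385.19791591 390.43842544] top [258.03828346 151.97616293] side [330.57685812 190.04769738]
130 [394.19632125 414.67731109] top [257.37143272 148.20128152] side [331.02492617 180.87058322]
[ 731.74747048 -105.36935575   20.        ]
95 [244.94778223 386.19292024] top [309.09567947 155.85372807] side [337.33433551 215.08985618]
130 [241.95728346 410.03764505] top [309.88439809 152.18968899] side [337.91162953 205.36950592]
```

>>> apply_moves(
  deltas=[
    [[0.03, 0.021, 0.0], 0.0, 0.085],
    [[0.03, 0.021, 0.0], 0.0, 0.085],
    [[0.03, 0.021, 0.0], 0.0, 0.085],
    [[0.03, 0.021, 0], 0.0, 0.085],
    [[0.03, 0.015, 0], 0.0, 0.085],
  ],
)

```text
time_s: 2.28
eef_pos: [646.5, 53.5, 338.4]
tcp_rot: [2.987, 1.559, -1.779]
wrist_force: [0.2, -0.1, 1.6]
grip_width: 0.992
```

>>> apply_moves(
  deltas=[
    [[0.0, 0.0, 0.0], 0.0, 0.085],
    [[0.0, 0.0, 0.0], 0.0, 0.085],
    [[0.0, 0.0, 0.0], 0.0, 0.085],
    [[0.0, 0, 0], 0.0, 0.085],
    [[0, 0, 0], 0.0, 0.085],
  ],
)

```text
time_s: 2.7
eef_pos: [647.3, 63.9, 334.5]
tcp_rot: [2.521, 1.558, -2.231]
wrist_force: [-0.1, -1.1, 0.3]
grip_width: 0.993
```

```bash
python3 - <<'E'
from h import *
import pickle
d=snap('wrist','w2.png');pickle.dump(d,open('w2.pkl','wb'));print(d['xyz'],d['rotation'])
print(ctrl.get_state()['eef_pos'],ctrl.get_state()['joint_vel'].round(3))
c=d['frame'][100:420,100:480,::-1];cv2.imwrite('pics/w2c.png',cv2.resize(c,None,fx=1.8,fy=1.8,interpolation=2))
E
```

```text
[580.20754515  67.9146192  451.62182928] [2.87512417 0.00949949 1.53048645]
[647.22827591  63.72379062 334.76915553] [-0.009  0.001 -0.006 -0.002 -0.003  0.003]
```

View pics/w2.png

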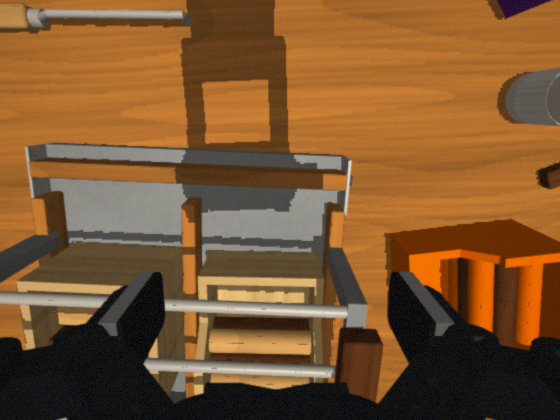

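View pics/w2c.png

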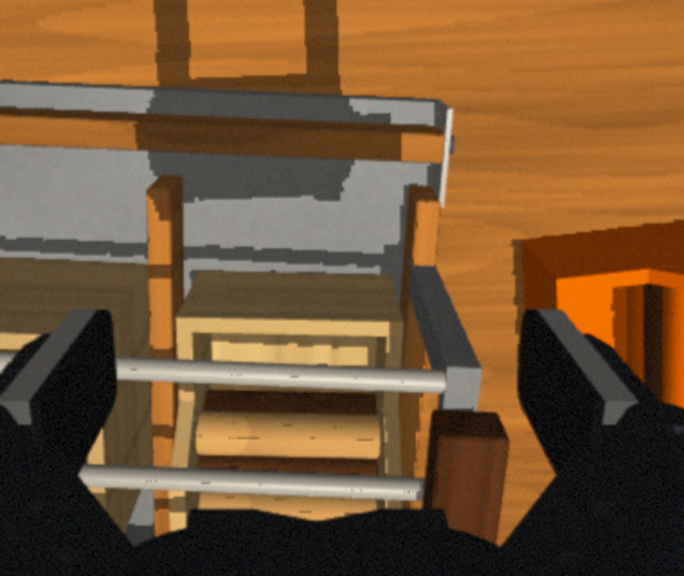

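```bash
python3 - <<'E'
from h import *
import pickle
d=pickle.load(open('w2.pkl','rb'));D=pickle.load(open('d0.pkl','rb'))
P=lambda x,y,z:plane(d,100+x/1.8,100+y/1.8,z).round(1)
for n,x,y,z in [('lip fl',405,321,95),('lip fr',180,319,95),('lip bl inner',390,335,95),('lip br inner',193,333,95),('base l',397,273,20),('base r',190,270,20),
 ('bar rear L',440,163,55),('bar rear x=200',200,152,55),('bar rear x=20',20,146,55),('bar front L',440,137,55),('bar front 200',200,122,55),
 ('shelf front edge top L',430,101,20),('shelf front 20',20,82,20),('midbatten front top',165,177,60),('mid batten l',182,177,60),('outer batten r edge',410,187,60),('plate top?',450,110,55)]:
    print(n,P(x,y,z))
t=D['top'];f=lambda x,y,z:plane(t,220+x/4,60+y/4,z).round(1)
print('top lip',f(90,372,95),f(253,377,95))
E
```

```text
lip fl [749.3 108.2  95. ]
lip fr [743.5 -19.9  95. ]
lip bl inner [757.8  99.6  95. ]
lip br inner [752.5 -13.2  95. ]
base l [749.4 111.5  20. ]
base r [742.1 -28.2  20. ]
bar rear L [667.  134.1  55. ]
bar rear x=200 [654.9  -7.8  55. ]
bar rear x=20 [ 647.2 -114.3   55. ]
bar front L [651.4 134.   55. ]
bar front 200 [637.1  -6.3  55. ]
shelf front edge top L [634.5 133.4  20. ]
shelf front 20 [ 612.5 -124.1   20. ]
midbatten front top [668.1 -28.9  60. ]
mid batten l [668.5 -18.8  60. ]
outer batten r edge [679.7 115.7  60. ]
plate top? [635.8 139.7  55. ]
top lip [741.7 100.9  95. ] [737.2 -25.3  95. ]
```

>>> apply_moves(
  deltas=[
    [[-0.017, -0.031, 0.0], -0.12, 0.085],
    [[-0.017, -0.031, 0.0], -0.12, 0.085],
    [[-0.017, -0.031, 0.0], -0.12, 0.085],
    [[-0.017, -0.031, 0.0], -0.12, 0.085],
    [[-0.017, -0.031, 0.0], -0.12, 0.085],
  ],
)

```text
time_s: 3.17
eef_pos: [557.4, -92.2, 336.8]
tcp_rot: [2.887, 1.563, -2.483]
wrist_force: [0.7, -0.6, -0.1]
grip_width: 0.996
```

>>> apply_moves(
  deltas=[
    [[-0.017, -0.031, -0.02], -0.12, 0.085],
    [[-0.017, -0.031, -0.02], -0.12, 0.085],
    [[-0.017, -0.031, -0.02], -0.12, 0.085],
    [[-0.017, -0.031, -0.02], -0.12, 0.085],
    [[-0.017, -0.031, -0.02], -0.12, 0.085],
  ],
)

```text
time_s: 3.58
eef_pos: [467.0, -254.9, 246.3]
tcp_rot: [-1.382, 1.551, -1.094]
wrist_force: [0.8, 0.1, 0.3]
grip_width: 0.996
```

>>> apply_moves(
  deltas=[
    [[0, 0, -0.02], -0.12, 0.085],
    [[0, 0, -0.02], -0.12, 0.085],
    [[0, 0, -0.02], -0.12, 0.085],
    [[0, 0, 0], 0, 0.085],
    [[0, 0, 0], 0, 0.085],
  ],
)

```text
time_s: 4.0
eef_pos: [457.1, -262.2, 182.8]
tcp_rot: [-1.526, 1.549, -1.618]
wrist_force: [-0.4, 0.2, -0.7]
grip_width: 0.997
```

```bash
python3 - <<'E'
from h import *
import pickle
d=snap('wrist','w3.png');pickle.dump(d,open('w3.pkl','wb'));print(d['xyz'],d['rotation'])
s=ctrl.get_state();print(s['eef_pos'],s['qpos'].round(3),s['wrist_force'],Rot(s['tcp_rot']).round(3))
E
```

```text
[ 463.80335657 -191.47067156  297.9248604 ] [ 2.84744005e+00 -1.46978039e-03 -9.24994024e-02]
[ 457.00619181 -261.99822442  182.66582201] [-0.653 -0.132  1.918 -0.018  1.344 -0.558] [ 0.58241423 -0.0560264  -0.00746761] [[-0.001  0.092  0.996]
 [-0.021  0.996 -0.092]
 [-1.    -0.021  0.001]]
```

View pics/w3.png

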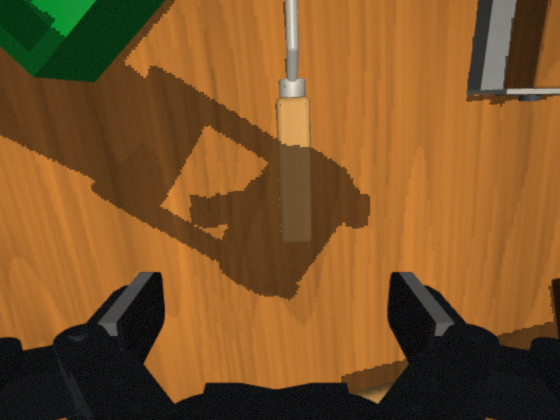

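```bash
python3 - <<'E'
from h import *
import pickle
d=pickle.load(open('w3.pkl','rb'))
a=plane(d,293,97.5,24);b=plane(d,297.5,241,24);print(a,b,np.linalg.norm(a-b),(a+b)/2,np.degrees(np.arctan2(a[1]-b[1],a[0]-b[0])))
print(np.linalg.norm(plane(d,278,98,24)-plane(d,308,98,24)))
s=ctrl.get_state();print(s['eef_pos'])
print(proj(d,s['eef_pos']+Rot(s['tcp_rot'])@[25,0,0]))
E
```

```text
[ 476.13699899 -192.54022823   24.        ] [ 471.18891132 -298.84220994   24.        ] 106.41707986272505 [ 473.66295516 -245.69121909   24.        ] 87.33495040673908
20.788685606847704
[ 457.00619181 -261.99822442  182.66582201]
[274.61771107 279.83542321]
```

>>> apply_moves(
  deltas=[
    [[0.0085, 0.008, -0.02], 0.0225, 0.06],
    [[0.0085, 0.008, -0.02], 0.0225, 0.06],
    [[0, 0, -0.02], 0, 0.06],
    [[0, 0, -0.02], 0, 0.06],
    [[0, 0, 0], 0, 0.06],
  ],
)

```text
time_s: 4.47
eef_pos: [480.0, -248.4, 112.9]
tcp_rot: [-1.062, 1.533, -1.094]
wrist_force: [-0.1, 0.4, -1.2]
grip_width: 0.704
```

```bash
python3 - <<'E'
from h import *
import pickle
d=snap('wrist','w4.png');pickle.dump(d,open('w4.pkl','wb'));print(d['xyz'],d['rotation'])
s=ctrl.get_state();print(s['eef_pos'],s['wrist_force'],Rot(s['tcp_rot']).round(3))
E
```

```text
[ 480.57846491 -175.97861356  227.26886362] [ 2.83614115 -0.01891565 -0.03234732]
[ 481.23002418 -249.2062711   115.34949008] [-0.86880582  0.29143192  0.48711703] [[ 0.02   0.033  0.999]
 [-0.035  0.999 -0.032]
 [-0.999 -0.035  0.021]]
```

View pics/w4.png

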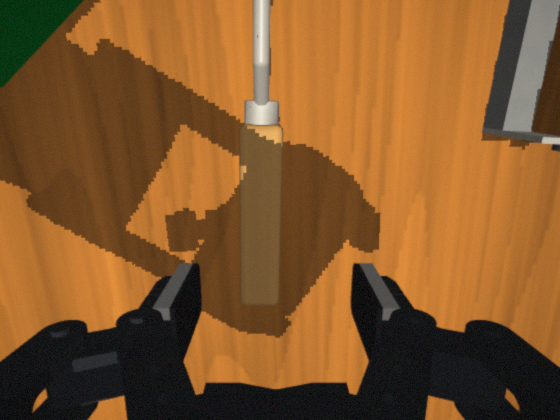

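>>> apply_moves(
  deltas=[
    [[-0.003, 0.001, -0.006], 0, 0.06],
    [[-0.002, 0.001, -0.006], 0, 0.06],
    [[-0.002, 0, -0.006], 0, 0.06],
    [[0, 0, -0.006], 0, 0.06],
    [[0, 0, 0], 0, 0.06],
  ],
)

```text
time_s: 4.93
eef_pos: [477.5, -249.7, 98.1]
tcp_rot: [-0.915, 1.517, -0.944]
wrist_force: [-0.6, 0.0, -0.1]
grip_width: 0.705
```

```bash
python3 - <<'E'
from h import *
import pickle
d=snap('wrist','w5.png');pickle.dump(d,open('w5.pkl','wb'));print(d['xyz'],d['rotation'])
s=ctrl.get_state();print(s['eef_pos'],s['wrist_force'],Rot(s['tcp_rot']).round(3))
a=plane(pickle.load(open('w4.pkl','rb')),262,124,24);b=plane(pickle.load(open('w4.pkl','rb')),260,303,24);print(a,b,np.linalg.norm(a-b),(a+b)/2,np.degrees(np.arctan2(a[1]-b[1],a[0]-b[0])))
E
```

```text
[ 476.23517467 -176.18215021  211.71102256] [ 2.82666439 -0.0329937  -0.02925412]
[ 477.80033712 -249.87608695   98.66149249] [ 0.38265523 -0.24968475 -0.27520673] [[ 0.032  0.03   0.999]
 [-0.044  0.999 -0.029]
 [-0.999 -0.043  0.033]]
[ 476.73441353 -191.39998687   24.        ] [ 470.91808685 -297.69293928   24.        ] 106.45196751671418 [ 473.82625019 -244.54646308   24.        ] 86.86791130249783
```

View pics/w5.png

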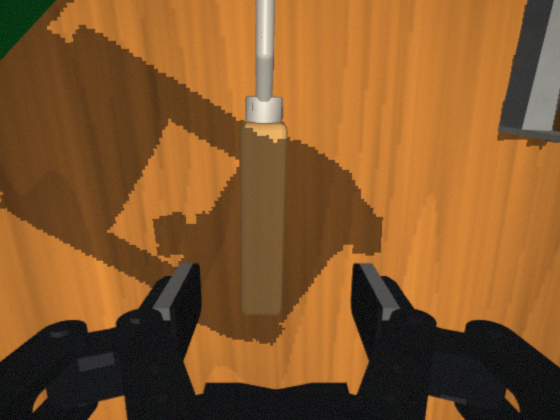

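>>> apply_moves(
  deltas=[
    [[0, 0, 0], 0, 0.06],
    [[0, 0, 0], 0, 0.06],
    [[0, 0, 0], 0, 0.06],
    [[0, 0, 0], 0, 0.06],
    [[0, 0, 0], 0, 0.06],
  ],
)

```text
time_s: 5.4
eef_pos: [478.4, -250.5, 99.8]
tcp_rot: [-0.902, 1.515, -0.931]
wrist_force: [0.4, 0.2, -0.0]
grip_width: 0.699
```

```bash
python3 - <<'E'
from h import *
s=ctrl.get_state();print(s['eef_pos'],s['wrist_force'],Rot(s['tcp_rot']).round(3)[:,0],s['qpos'])
E
```

```text
[ 478.40412857 -250.5123716    99.75771208] [ 0.36604077  0.16212886 -0.0216914 ] [ 0.033 -0.045 -0.998] [-0.61192094 -0.02721085  1.96914053 -0.01914541  1.14691634 -0.57514377]
```

>>> apply_moves(
  deltas=[
    [[-0.002, 0.002, 0.01], 0, 0.06],
    [[0, 0, 0.01], 0, 0.06],
    [[0, 0, 0.01], 0, 0.06],
    [[0, 0, 0.01], 0, 0.06],
    [[0, 0, 0], 0, 0.06],
  ],
)

```text
time_s: 5.82
eef_pos: [476.4, -248.3, 144.6]
tcp_rot: [-0.897, 1.514, -0.926]
wrist_force: [0.0, -0.5, 0.1]
grip_width: 0.706
```

```bash
python3 - <<'E'
from h import *
s=ctrl.get_state();print(s['eef_pos'],s['wrist_force'],Rot(s['tcp_rot']).round(3)[:,0],s['qpos'])
E
```

```text
[ 476.3686494  -248.3210042   144.63877749] [ 0.02332041 -0.5217311   0.0599438 ] [ 0.034 -0.045 -0.998] [-0.61071878 -0.09190072  1.94868269 -0.0185742   1.2311573  -0.57581959]
```

>>> apply_moves(
  deltas=[
    [[0, 0, -0.03], 0, 0.06],
    [[0, 0, 0], 0, 0.06],
    [[0, 0, 0], 0, 0.06],
    [[0, 0, 0], 0, 0.06],
    [[0, 0, 0], 0, 0.06],
  ],
)

```text
time_s: 6.23
eef_pos: [478.9, -250.1, 120.5]
tcp_rot: [-0.856, 1.506, -0.885]
wrist_force: [0.8, 0.5, -0.6]
grip_width: 0.704
```

```bash
python3 - <<'E'
from h import *
s=ctrl.get_state();print(s['eef_pos'],s['wrist_force'],Rot(s['tcp_rot']).round(3)[:,0],s['qpos'])
E
```

```text
[ 478.93539765 -250.05496344  120.46054299] [ 0.77706813  0.47458479 -0.6163059 ] [ 0.041 -0.05  -0.998] [-0.61060097 -0.05994205  1.96264171 -0.01901845  1.1765174  -0.57471227]
```

>>> apply_moves(
  deltas=[
    [[-0.006, 0.005, -0.04], 0, 0.06],
    [[-0.003, 0.002, -0.025], 0, 0.06],
    [[0, 0, 0], 0, 0.06],
    [[0, 0, 0], 0, 0.06],
    [[0, 0, 0], 0, 0.06],
  ],
)

```text
time_s: 6.65
eef_pos: [473.4, -245.4, 60.9]
tcp_rot: [-0.818, 1.496, -0.847]
wrist_force: [0.7, 0.3, 0.2]
grip_width: 0.701
```

```bash
python3 - <<'E'
from h import *
import pickle
s=ctrl.get_state();print(s['eef_pos'],s['wrist_force'],Rot(s['tcp_rot']).round(3),s['qpos'])
d=snap('wrist','w6.png');pickle.dump(d,open('w6.pkl','wb'))
E
```

```text
[ 473.37552469 -245.41593778   60.85784127] [0.65946346 0.30613058 0.20824753] [[ 0.05   0.031  0.998]
 [-0.056  0.998 -0.028]
 [-0.997 -0.055  0.051]] [-0.60940014  0.00319428  2.01425205 -0.02032666  1.05130688 -0.57072304]
```

View pics/w6.png

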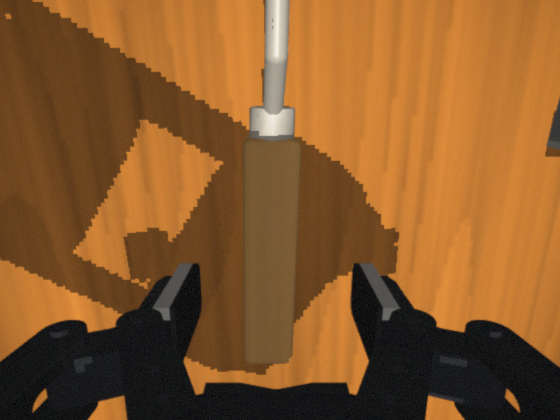

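>>> apply_moves(
  deltas=[
    [[-0.003, 0.003, -0.03], 0, 0.06],
    [[0, 0, 0], 0, 0.06],
    [[0, 0, 0], 0, 0.06],
    [[0, 0, 0], 0, 0.06],
    [[0, 0, 0], 0, 0.06],
  ],
)

```text
time_s: 7.12
eef_pos: [477.3, -247.2, 41.4]
tcp_rot: [-0.775, 1.479, -0.804]
wrist_force: [-0.1, 0.1, 0.2]
grip_width: 0.706
```

```bash
python3 - <<'E'
from h import *
import pickle
s=ctrl.get_state();print(s['eef_pos'],s['wrist_force'],Rot(s['tcp_rot']).round(3))
E
```

```text
[ 477.2597153  -247.21181574   41.35708546] [-0.05809101  0.12982037  0.222623  ] [[ 0.064  0.031  0.997]
 [-0.066  0.997 -0.027]
 [-0.996 -0.064  0.066]]
```

>>> apply_moves(
  deltas=[
    [[-0.005, 0.003, -0.015], 0, 0.06],
    [[-0.002, 0, 0], 0, 0.06],
    [[0, 0, 0], 0, 0.06],
    [[0, 0, 0], 0, 0.06],
    [[0, 0, 0], 0, 0.06],
  ],
)

```text
time_s: 7.53
eef_pos: [474.6, -247.4, 33.7]
tcp_rot: [-0.753, 1.468, -0.782]
wrist_force: [0.3, 0.1, 0.5]
grip_width: 0.697
```

```bash
python3 - <<'E'
from h import *
import pickle
s=ctrl.get_state();print(s['eef_pos'],s['wrist_force'],Rot(s['tcp_rot']).round(3))
d=snap('wrist','w7.png')
E
```

```text
[ 474.555876   -247.39696359   33.71156938] [0.32852245 0.12408747 0.53460504] [[ 0.073  0.032  0.997]
 [-0.073  0.997 -0.027]
 [-0.995 -0.071  0.075]]
```

View pics/w7.png

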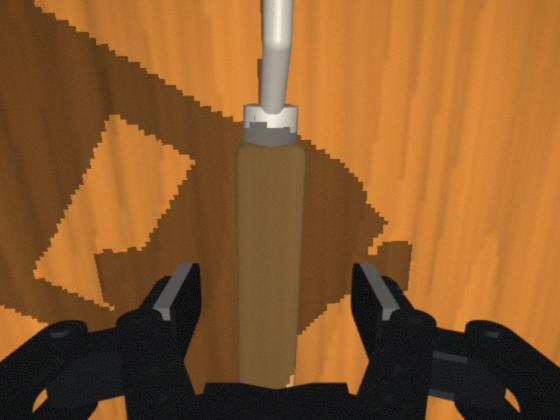

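>>> apply_moves(
  deltas=[
    [[-0.003, 0.002, -0.008], 0, 0.06],
    [[0, 0, 0], 0, 0.06],
    [[0, 0, 0], 0, 0.06],
    [[0, 0, 0], 0, 0.06],
    [[0, 0, 0], 0, 0.06],
  ],
)

```text
time_s: 8.0
eef_pos: [472.0, -245.6, 25.9]
tcp_rot: [-0.751, 1.466, -0.78]
wrist_force: [0.2, 0.2, -0.1]
grip_width: 0.708
```

>>> apply_moves(
  deltas=[
    [[0, 0, 0.003], 0, 0.04],
    [[0, 0, 0], 0, 0.03],
    [[0, 0, 0], 0, 0.02],
    [[0, 0, 0], 0, 0.01],
    [[0, 0, 0], 0, 0.01],
  ],
  force=70,
)

```text
time_s: 8.42
eef_pos: [472.3, -245.8, 29.7]
tcp_rot: [-0.75, 1.465, -0.779]
wrist_force: [-0.9, -1.0, -1.0]
grip_width: 0.265
```

>>> apply_moves(
  deltas=[
    [[0, 0, 0], 0, 0.0],
    [[0, 0, 0], 0, 0.0],
    [[0, 0, 0], 0, 0.0],
    [[0, 0, 0], 0, 0.0],
    [[0, 0, 0], 0, 0.0],
  ],
  force=70,
)

```text
time_s: 8.83
eef_pos: [472.3, -245.8, 29.6]
tcp_rot: [-0.75, 1.465, -0.779]
wrist_force: [-0.2, 0.3, -0.2]
grip_width: 0.266
```

```bash
python3 - <<'E'
from h import *
import pickle
s=ctrl.get_state();print(s['eef_pos'],s['wrist_force'],s['torque'],Rot(s['tcp_rot']).round(3))
d=snap('wrist','w8.png')
E
```

```text
[ 472.27873753 -245.82451495   29.58598944] [-0.21510851  0.275526   -0.24180588] [0.0943052  0.07920356 0.01651082] [[ 0.075  0.032  0.997]
 [-0.074  0.997 -0.026]
 [-0.994 -0.072  0.077]]
```

View pics/w8.png

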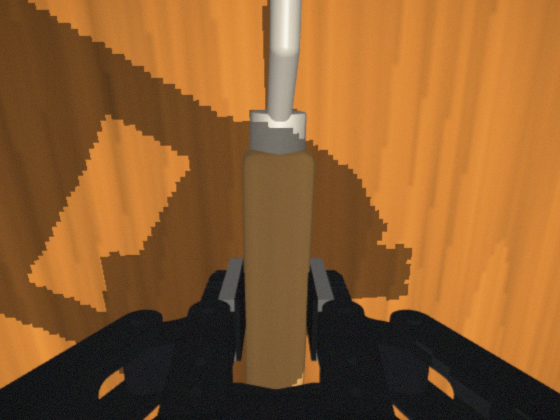

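>>> apply_moves(
  deltas=[
    [[0, 0, 0.01], 0, 0.0],
    [[0, 0, 0.025], 0, 0.0],
    [[0, 0, 0.03], 0, 0.0],
    [[-0.005, 0, 0.035], 0, 0.0],
    [[-0.005, 0, 0.03], 0, 0.0],
  ],
)

```text
time_s: 9.3
eef_pos: [454.8, -240.6, 154.8]
tcp_rot: [-0.801, 1.488, -0.829]
wrist_force: [-0.1, -0.5, -1.1]
grip_width: 0.267
```

>>> apply_moves(
  deltas=[
    [[-0.008, 0.02, 0], -0.08, 0.0],
    [[-0.008, 0.02, 0], -0.08, 0.0],
    [[-0.008, 0.02, 0], -0.08, 0.0],
    [[-0.008, 0.02, 0], -0.08, 0.0],
    [[-0.008, 0.02, 0], -0.08, 0.0],
  ],
)

```text
time_s: 9.72
eef_pos: [417.4, -143.9, 169.8]
tcp_rot: [-0.726, 1.466, -1.178]
wrist_force: [0.2, 0.2, -1.3]
grip_width: 0.263
```

```bash
python3 - <<'E'
from h import *
import pickle
s=ctrl.get_state();print(s['eef_pos'],s['wrist_force'],s['torque'],Rot(s['tcp_rot']).round(3))
d=snap('side','s9.png')
E
```

```text
[ 417.36564458 -143.86877762  169.83325817] [ 0.1655028   0.23906435 -1.25863829] [-0.00541544  0.06751945 -0.00255536] [[ 0.04   0.439  0.898]
 [-0.096  0.896 -0.434]
 [-0.995 -0.069  0.078]]
```

View pics/s9.png

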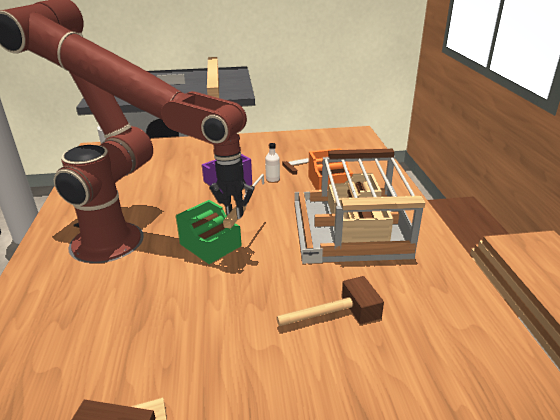

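>>> apply_moves(
  deltas=[
    [[0.001, 0.018, -0.002], -0.08, 0.0],
    [[0.001, 0.018, -0.002], -0.08, 0.0],
    [[0.001, 0.018, -0.002], -0.08, 0.0],
    [[0.001, 0.018, -0.002], -0.08, 0.0],
    [[0.001, 0.018, -0.002], -0.08, 0.0],
  ],
)

```text
time_s: 10.18
eef_pos: [419.4, -48.2, 161.5]
tcp_rot: [-0.707, 1.466, -1.579]
wrist_force: [-0.5, 0.4, -1.0]
grip_width: 0.267
```

>>> apply_moves(
  deltas=[
    [[0.001, 0.018, -0.002], -0.08, 0.0],
    [[0.001, 0.018, -0.002], -0.08, 0.0],
    [[0.001, 0.018, -0.002], -0.08, 0.0],
    [[0.001, 0.018, -0.002], -0.08, 0.0],
    [[0.001, 0.018, -0.002], -0.08, 0.0],
  ],
)

```text
time_s: 10.6
eef_pos: [423.0, 46.5, 152.5]
tcp_rot: [-0.706, 1.466, -1.996]
wrist_force: [0.1, -0.1, -1.9]
grip_width: 0.264
```

```bash
python3 - <<'E'
from h import *
import pickle
s=ctrl.get_state();print(s['eef_pos'],s['qpos'].round(2),Rot(s['tcp_rot']).round(3))
E
```

```text
[423.02450349  46.47767974 152.53469658] [-0.01 -0.33  2.13 -0.1   1.38  1.3 ] [[-0.043  0.959  0.279]
 [-0.095  0.274 -0.957]
 [-0.995 -0.068  0.08 ]]
```

>>> apply_moves(
  deltas=[
    [[0.003, 0.006, 0], -0.08, 0.0],
    [[0.003, 0.003, 0], -0.08, 0.0],
    [[0.003, 0.0, 0], -0.08, 0.0],
    [[0.0, 0.0, 0], -0.07, 0.0],
    [[0, 0, 0], 0, 0.0],
  ],
)

```text
time_s: 11.02
eef_pos: [430.9, 59.9, 152.9]
tcp_rot: [-0.741, 1.466, -2.349]
wrist_force: [-0.5, -0.5, -1.4]
grip_width: 0.267
```

>>> apply_moves(
  deltas=[
    [[0, 0, 0], 0, 0.0],
    [[0, 0, 0], 0, 0.0],
    [[0, 0, 0], 0, 0.0],
    [[0, 0, 0], 0, 0.0],
    [[0, 0, 0], 0, 0.0],
  ],
)

```text
time_s: 11.43
eef_pos: [430.3, 59.6, 153.3]
tcp_rot: [-0.745, 1.466, -2.347]
wrist_force: [0.0, 0.2, -1.2]
grip_width: 0.268
```

```bash
cat > look.py <<'E'
import sys
from h import *
import pickle
k=sys.argv[1]
s=ctrl.get_state();R=Rot(s['tcp_rot']);print(s['eef_pos'].round(1),s['wrist_force'].round(2),s['torque'].round(3),R.round(3).tolist(),'yyaw',round(np.arctan2(R[1,1],R[0,1]),4),s['time_s'])
t=snap('top');a=snap('side');pickle.dump((t,a),open(f'{k}.pkl','wb'))
c=t['frame'][100:260,200:400,::-1];cv2.imwrite(f'pics/{k}t.png',cv2.resize(c,None,fx=3.5,fy=3.5,interpolation=2))
c=a['frame'][120:280,230:430,::-1];cv2.imwrite(f'pics/{k}s.png',cv2.resize(c,None,fx=3.5,fy=3.5,interpolation=2))
E
python3 look.py a10
```

```text
[430.3  59.6 153.3] [ 0.01  0.15 -1.16] [0.033 0.012 0.024] [[-0.073, 0.997, -0.029], [-0.075, -0.034, -0.997], [-0.995, -0.071, 0.077]] yyaw -0.0346 11.4333
```

View pics/a10t.png

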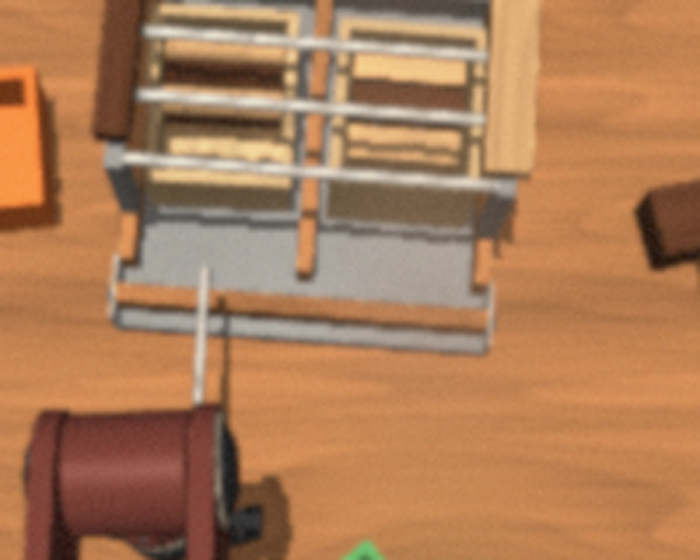

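View pics/a10s.png

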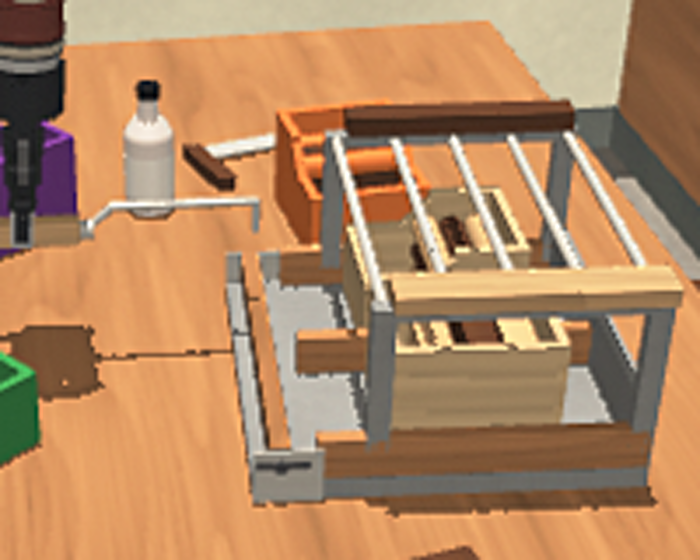

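```bash
python3 - <<'E'
from h import *
import pickle
t,a=pickle.load(open('a10.pkl','rb'))
f=lambda x,y,z:plane(t,200+x/3.5,100+y/3.5,z).round(1)
g=lambda x,y,z:plane(a,230+x/3.5,120+y/3.5,z).round(1)
print('rod tip end top',f(205,268,158),'rod rear',f(198,400,158))
print('lip',f(149,184,95),f(292,191,95))
# side tip bottom, assume y=49
def onY(u,v,y):
    o,r=ray(a,230+u/3.5,120+v/3.5);return (o+r*(y-o[1])/r[1]).round(1)
print('side tip bottom',onY(256,231,45),'rod top at tip',onY(258,199,45),'rod rear',onY(118,204,57))
print('side lip front edge far', onY(347,231,105))
E
```

```text
rod tip end top [648.8  47.2 158. ] rod rear [537.8  52.4 158. ]
lip [743.1 100.7  95. ] [736.2 -25.8  95. ]
side tip bottom [649.5  45.  122.5] rod top at tip [651.   45.  156.4] rod rear [520.7  57.  155.1]
side lip front edge far [751.6 105.   81.8]
```

>>> apply_moves(
  deltas=[
    [[0.015, 0, -0.006], -0.01, 0.0],
    [[0.018, -0.001, -0.002], -0.01, 0.0],
    [[0.018, -0.001, 0], 0, 0.0],
    [[0.018, -0.001, 0], 0, 0.0],
    [[0.01, 0, 0], 0, 0.0],
  ],
)

```text
time_s: 11.95
eef_pos: [510.5, 56.6, 144.5]
tcp_rot: [-0.748, 1.466, -2.37]
wrist_force: [-1.2, -0.2, -1.0]
grip_width: 0.267
```

```bash
python3 look.py a11
```

```text
[510.5  56.6 144.5] [-1.21 -0.24 -0.98] [ 0.061  0.004 -0.026] [[-0.075, 0.996, -0.048], [-0.073, -0.054, -0.996], [-0.994, -0.071, 0.077]] yyaw -0.0541 11.95
```

View pics/a11s.png

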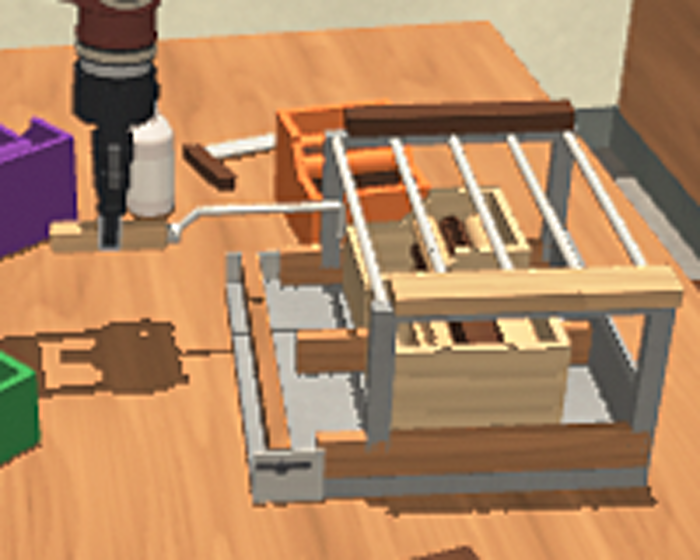

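>>> apply_moves(
  deltas=[
    [[0.012, -0.001, 0], 0, 0.0],
    [[0.012, -0.001, 0], 0, 0.0],
    [[0.012, -0.001, 0], 0, 0.0],
    [[0.008, 0, 0], 0, 0.0],
    [[0.0, 0, 0], 0, 0.0],
  ],
)

```text
time_s: 12.47
eef_pos: [552.6, 53.9, 143.5]
tcp_rot: [-0.783, 1.462, -2.404]
wrist_force: [-1.1, 0.3, -1.4]
grip_width: 0.263
```

```bash
python3 look.py a12
```

```text
[552.6  53.9 143.5] [-1.07  0.3  -1.35] [0.005 0.055 0.004] [[-0.08, 0.996, -0.047], [-0.073, -0.053, -0.996], [-0.994, -0.076, 0.077]] yyaw -0.0532 12.4667
```

View pics/a12s.png

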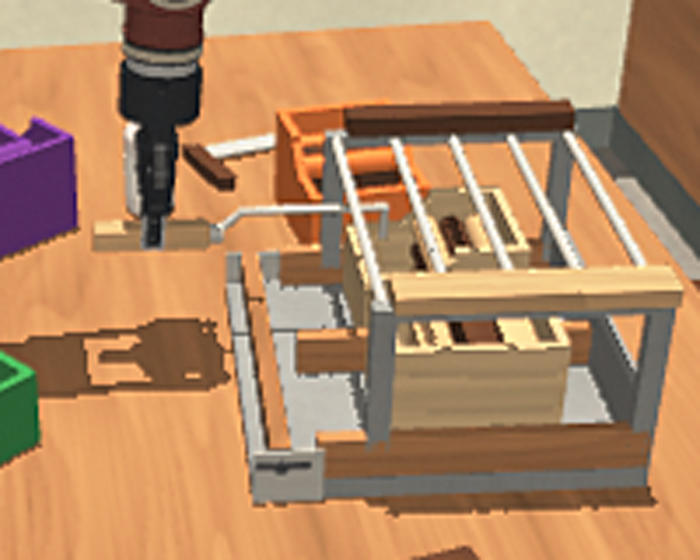

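View pics/a12t.png

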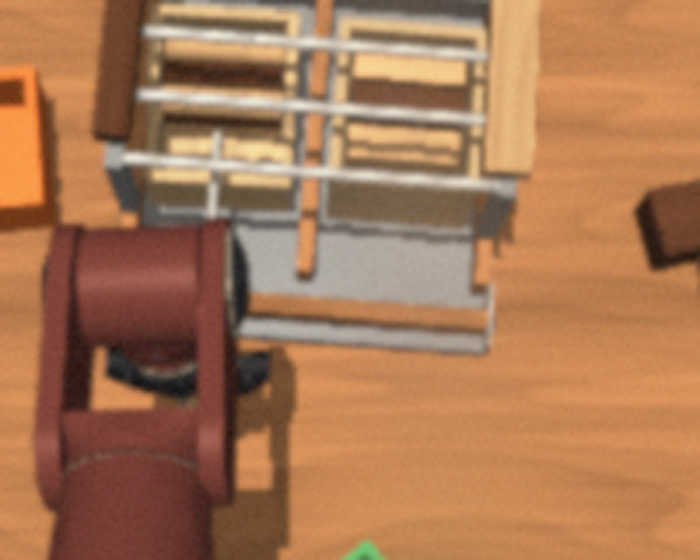

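```bash
python3 - <<'E'
from h import *
import pickle
t,a=pickle.load(open('a12.pkl','rb'))
f=lambda x,y,z:plane(t,200+x/3.5,100+y/3.5,z).round(1)
print('rod tip end top',f(217,132,150),'lip outer',f(149,184,95),f(292,191,95))
def onY(u,v,y):
    o,r=ray(a,230+u/3.5,120+v/3.5);return (o+r*(y-o[1])/r[1]).round(1)
print('side tip bottom',onY(384,236,40),'rod top at tip',onY(385,203,40))
E
```

```text
rod tip end top [770.5  38.  150. ] lip outer [743.1 100.7  95. ] [736.2 -25.8  95. ]
side tip bottom [772.5  40.  109.8] rod top at tip [771.5  40.  145.3]
```

>>> apply_moves(
  deltas=[
    [[0, 0, -0.014], 0, 0.0],
    [[0, 0, -0.013], 0, 0.0],
    [[0, 0, -0.009], 0, 0.0],
    [[0, 0, 0], 0, 0.0],
    [[0.0, 0, 0], 0, 0.0],
  ],
)

```text
time_s: 12.98
eef_pos: [547.9, 54.4, 102.0]
tcp_rot: [-0.814, 1.459, -2.434]
wrist_force: [0.4, 0.5, -2.0]
grip_width: 0.267
```

```bash
python3 look.py a13
```

```text
[547.9  54.4 102. ] [ 0.38  0.48 -2.04] [0.007 0.048 0.06 ] [[-0.085, 0.995, -0.046], [-0.073, -0.052, -0.996], [-0.994, -0.081, 0.077]] yyaw -0.0526 12.9833
```

View pics/a13s.png

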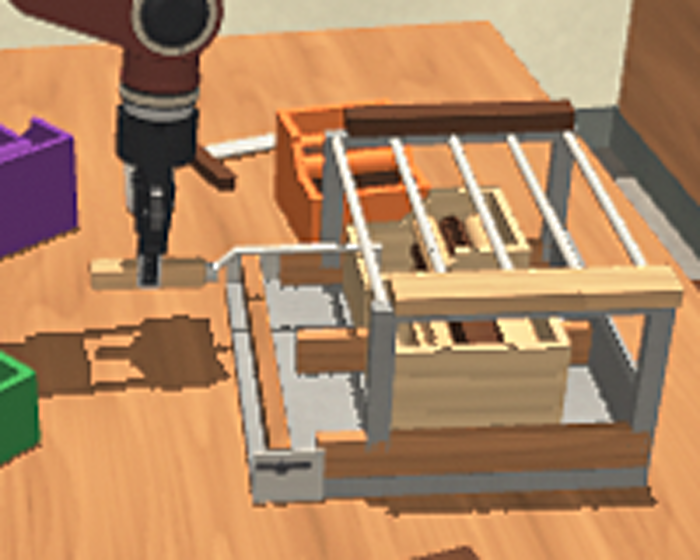

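View pics/a13t.png

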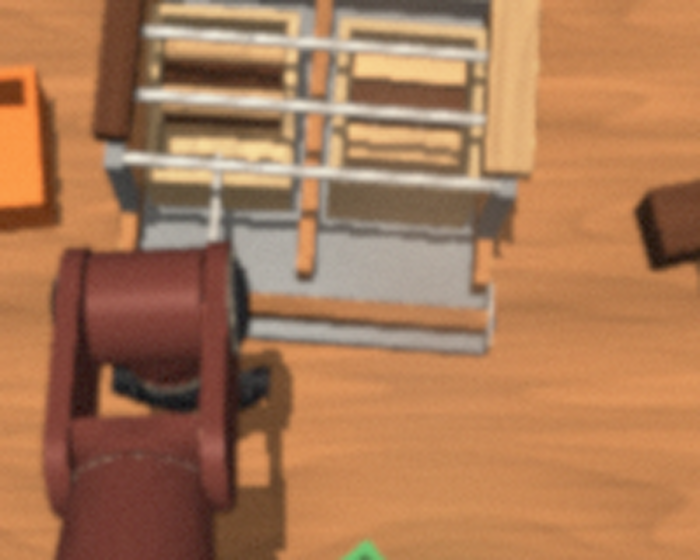

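>>> apply_moves(
  deltas=[
    [[0, 0, 0.004], 0, 0.0],
    [[0, 0, 0], 0, 0.0],
    [[0, 0, 0], 0, 0.0],
    [[0, 0, 0], 0, 0.0],
    [[0.0, 0, 0], 0, 0.0],
  ],
)

```text
time_s: 13.5
eef_pos: [549.7, 54.4, 109.3]
tcp_rot: [-0.784, 1.462, -2.405]
wrist_force: [0.6, -0.0, -1.3]
grip_width: 0.267
```

```bash
python3 look.py a14; python3 - <<'E'
from h import *
import pickle
t,a=pickle.load(open('a14.pkl','rb'))
def onY(u,v,y):
    o,r=ray(a,230+u/3.5,120+v/3.5);return (o+r*(y-o[1])/r[1]).round(1)
for u,v in [(378,241),(378,245),(345,243),(250,248)]: print(onY(u,v,41))
E
```

```text
[549.7  54.4 109.3] [ 0.65 -0.   -1.27] [ 0.032  0.035 -0.075] [[-0.08, 0.996, -0.046], [-0.073, -0.052, -0.996], [-0.994, -0.077, 0.077]] yyaw -0.0525 13.5
[767.2  41.  104.2]
[767.4  41.   99.9]
[735.   41.  104.7]
[643.3  41.  106.8]
```

View pics/a14s.png

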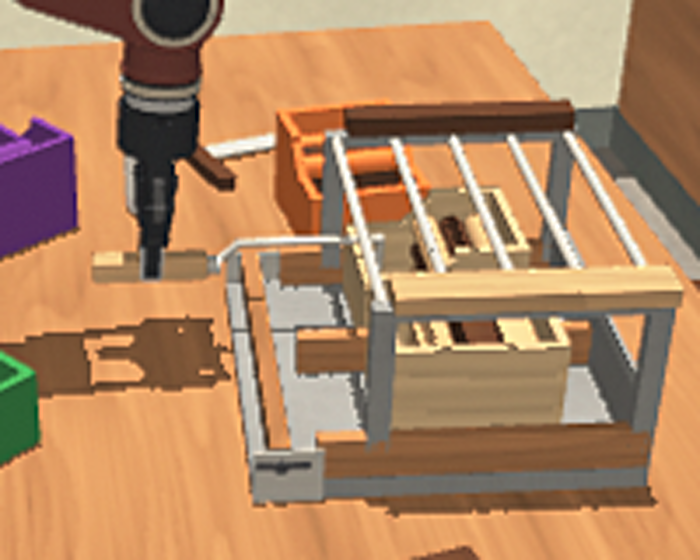

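>>> apply_moves(
  deltas=[
    [[-0.003, 0.0002, 0], 0, 0.0],
    [[-0.003, 0.0002, 0], 0, 0.0],
    [[-0.003, 0.0002, 0], 0, 0.0],
    [[-0.003, 0.0002, 0], 0, 0.0],
    [[-0.003, 0.0002, 0], 0, 0.0],
  ],
)

```text
time_s: 14.02
eef_pos: [535.1, 55.4, 109.8]
tcp_rot: [-0.757, 1.465, -2.377]
wrist_force: [2.7, -0.5, -1.6]
grip_width: 0.266
```

>>> apply_moves(
  deltas=[
    [[-0.003, 0.0002, 0], 0, 0.0],
    [[-0.003, 0.0002, 0], 0, 0.0],
    [[-0.003, 0.0002, 0], 0, 0.0],
    [[-0.003, 0.0002, 0], 0, 0.0],
    [[-0.003, 0.0002, 0], 0, 0.0],
  ],
)

```text
time_s: 14.43
eef_pos: [519.0, 56.4, 110.1]
tcp_rot: [-0.741, 1.467, -2.362]
wrist_force: [3.2, 0.4, -2.2]
grip_width: 0.267
```

```bash
python3 look.py a15
```

```text
[519.   56.4 110.1] [ 3.24  0.44 -2.2 ] [ 0.065 -0.255  0.049] [[-0.074, 0.996, -0.047], [-0.073, -0.052, -0.996], [-0.995, -0.07, 0.076]] yyaw -0.0522 14.4333
```

View pics/a15t.png

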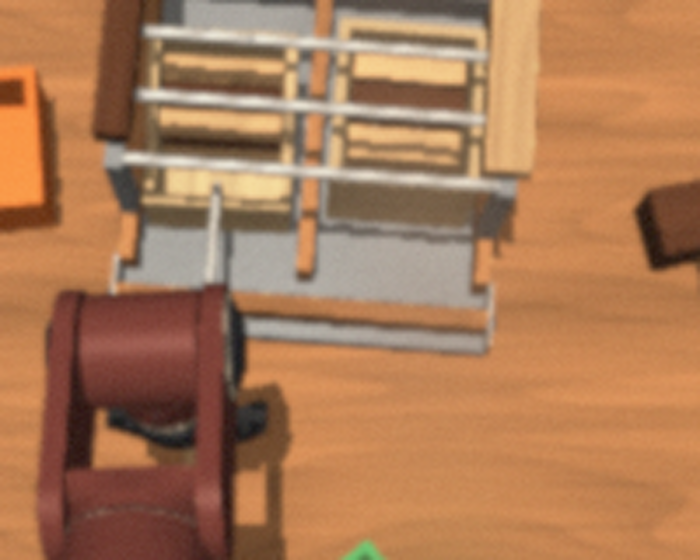

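View pics/a15s.png

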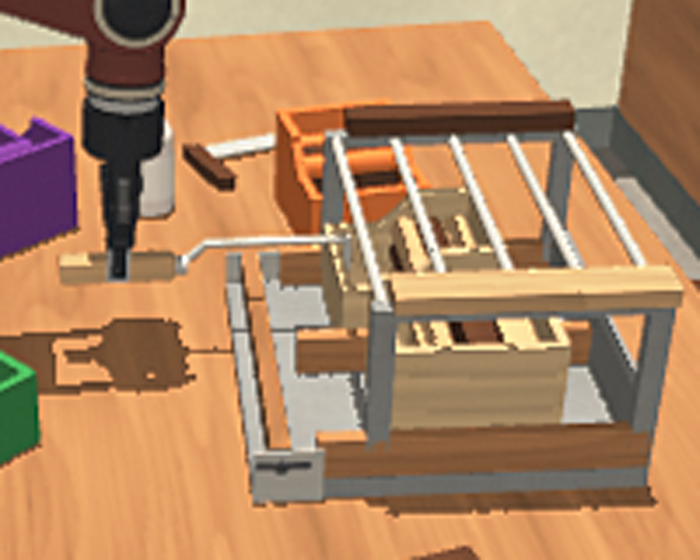

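```bash
python3 - <<'E'
from h import *
import pickle
t,a=pickle.load(open('a15.pkl','rb'))
f=lambda x,y,z:plane(t,200+x/3.5,100+y/3.5,z).round(1)
print('lip outer',f(143,206,95),f(292,214,95),'bar rear',f(118,283,55),f(490,308,55),f(217,290,55))
E
```

```text
lip outer [722.8 105.7  95. ] [715.  -25.7  95. ] bar rear [663.4 131.5  55. ] [ 638.6 -204.2   55. ] [656.5  42.2  55. ]
```

>>> apply_moves(
  deltas=[
    [[-0.0035, 0.0003, 0], 0, 0.0],
    [[-0.0035, 0.0003, 0], 0, 0.0],
    [[-0.0035, 0.0003, 0], 0, 0.0],
    [[-0.0035, 0.0003, 0], 0, 0.0],
    [[-0.0035, 0.0003, 0], 0, 0.0],
  ],
)

```text
time_s: 14.95
eef_pos: [501.1, 58.0, 110.8]
tcp_rot: [-0.726, 1.468, -2.346]
wrist_force: [3.1, 0.0, -2.0]
grip_width: 0.263
```

>>> apply_moves(
  deltas=[
    [[-0.0035, 0.0003, 0], 0, 0.0],
    [[-0.0035, 0.0003, 0], 0, 0.0],
    [[-0.0035, 0.0003, 0], 0, 0.0],
    [[-0.0035, 0.0003, 0], 0, 0.0],
    [[-0.003, 0.0003, 0], 0, 0.0],
  ],
)

```text
time_s: 15.37
eef_pos: [481.8, 59.6, 110.7]
tcp_rot: [-0.727, 1.468, -2.347]
wrist_force: [3.4, -0.2, -1.5]
grip_width: 0.265
```

```bash
python3 look.py a16
```

```text
[481.8  59.6 110.7] [ 3.36 -0.16 -1.53] [ 0.022 -0.359  0.017] [[-0.072, 0.996, -0.047], [-0.073, -0.052, -0.996], [-0.995, -0.068, 0.077]] yyaw -0.0523 15.3667
```

View pics/a16t.png

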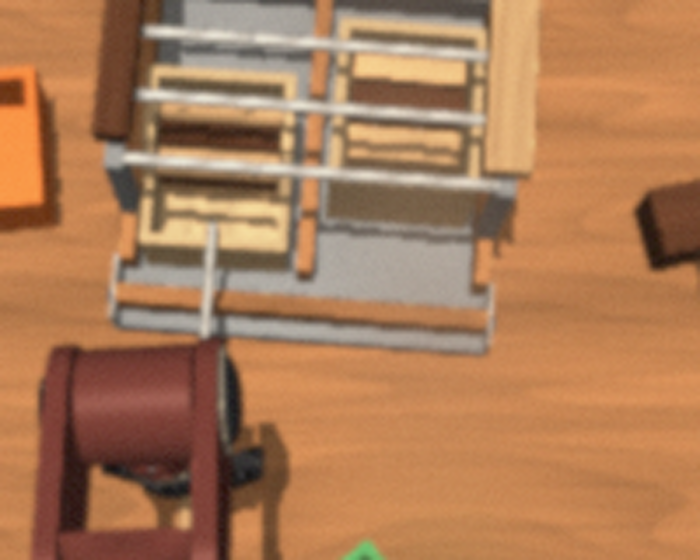

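View pics/a16s.png

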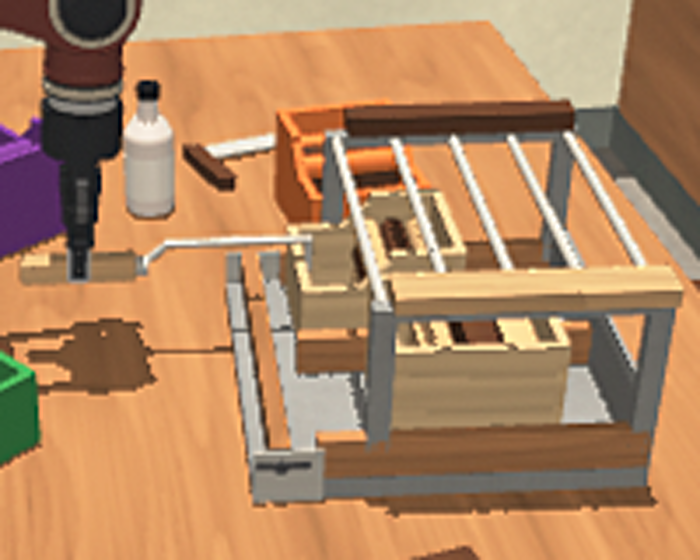

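>>> apply_moves(
  deltas=[
    [[-0.003, 0.0002, 0], 0, 0.0],
    [[-0.003, 0.0002, 0], 0, 0.0],
    [[-0.003, 0.0002, 0], 0, 0.0],
    [[-0.0025, 0.0002, 0], 0, 0.0],
    [[-0.001, 0.0001, 0], 0, 0.0],
  ],
)

```text
time_s: 15.88
eef_pos: [468.7, 60.6, 111.0]
tcp_rot: [-0.719, 1.469, -2.339]
wrist_force: [2.1, -0.5, -2.3]
grip_width: 0.265
```

```bash
python3 look.py a17; python3 - <<'E'
import pickle,cv2
t,a=pickle.load(open('a17.pkl','rb'))
c=t['frame'][140:200,220:350,::-1];cv2.imwrite('pics/a17z.png',cv2.resize(c,None,fx=6,fy=6,interpolation=2))
c=a['frame'][175:275,285:365,::-1];cv2.imwrite('pics/a17y.png',cv2.resize(c,None,fx=6,fy=6,interpolation=2))
E
```

```text
[468.7  60.6 111. ] [ 2.08 -0.5  -2.33] [ 0.015 -0.338  0.046] [[-0.071, 0.996, -0.047], [-0.073, -0.052, -0.996], [-0.995, -0.067, 0.077]] yyaw -0.0522 15.8833
```

View pics/a17z.png

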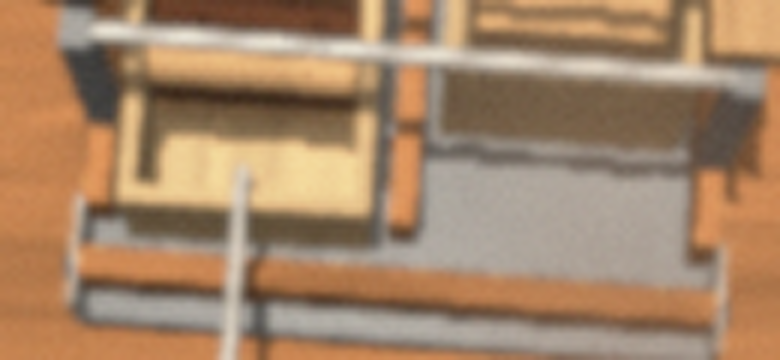

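View pics/a17y.png

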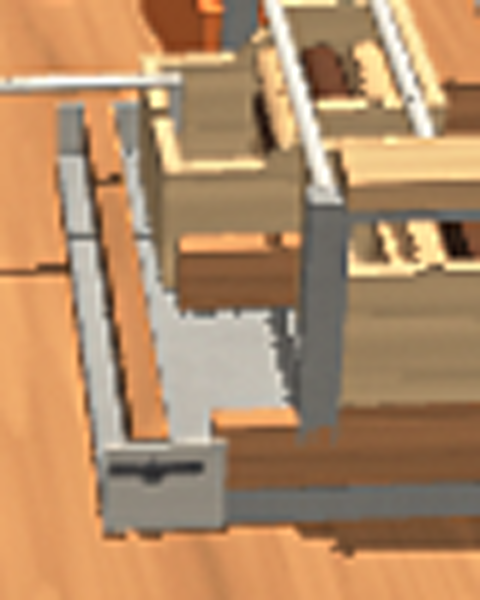

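```bash
python3 - <<'E'
from h import *
import pickle
t,a=pickle.load(open('a17.pkl','rb'))
f=lambda x,y,z:plane(t,220+x/6,140+y/6,z).round(1)
print(f(120,205,95),f(370,216,95),'bar',f(120,247,55),f(240,255,55),f(370,264,55),f(700,287,55))
print('wall foot at 20',f(130,232,20),f(365,243,20))
E
```

```text
[673.9 107.7  95. ] [667.6 -20.   95. ] bar [662.3 111.6  55. ] [657.7  48.5  55. ] [652.5 -19.9  55. ] [ 639.2 -193.6   55. ]
wall foot at 20 [679.8 110.   20. ] [673.1 -17.3  20. ]
```

>>> apply_moves(
  deltas=[
    [[-0.0015, 0.0001, 0], 0, 0.0],
    [[-0.0015, 0.0001, 0], 0, 0.0],
    [[-0.0015, 0.0001, 0], 0, 0.0],
    [[-0.0015, 0.0001, 0], 0, 0.0],
    [[-0.0015, 0.0001, 0], 0, 0.0],
  ],
)

```text
time_s: 16.4
eef_pos: [461.1, 61.1, 111.1]
tcp_rot: [-0.716, 1.469, -2.337]
wrist_force: [2.5, 0.3, -2.4]
grip_width: 0.265
```

>>> apply_moves(
  deltas=[
    [[-0.001, 0.0001, 0], 0, 0.0],
    [[-0.001, 0.0001, 0], 0, 0.0],
    [[-0.001, 0.0001, 0], 0, 0.0],
    [[0, 0, 0], 0, 0.0],
    [[0, 0, 0], 0, 0.0],
  ],
)

```text
time_s: 16.82
eef_pos: [457.4, 61.4, 111.1]
tcp_rot: [-0.716, 1.469, -2.337]
wrist_force: [3.1, -0.5, -2.7]
grip_width: 0.266
```

```bash
cat > z.py <<'E'
import sys,pickle,cv2,subprocess
k=sys.argv[1]
print(subprocess.run(['python3','look.py',k],capture_output=True,text=True).stdout)
t,a=pickle.load(open(f'{k}.pkl','rb'))
import numpy as np
c=cv2.resize(t['frame'][150:190,220:350,::-1],None,fx=6,fy=6,interpolation=2)
b=cv2.resize(a['frame'][175:235,285:365,::-1],None,fx=5,fy=5,interpolation=2)
im=np.zeros((c.shape[0]+b.shape[0],780,3),np.uint8);im[:c.shape[0]]=c;im[c.shape[0]:,:b.shape[1]]=b
cv2.imwrite(f'pics/{k}z.png',im)
E
python3 z.py a18
```

```text
[457.4  61.4 111.1] [ 3.13 -0.52 -2.69] [ 0.023 -0.396  0.045] [[-0.07, 0.996, -0.047], [-0.073, -0.052, -0.996], [-0.995, -0.067, 0.077]] yyaw -0.0523 16.8167
```

View pics/a18z.png

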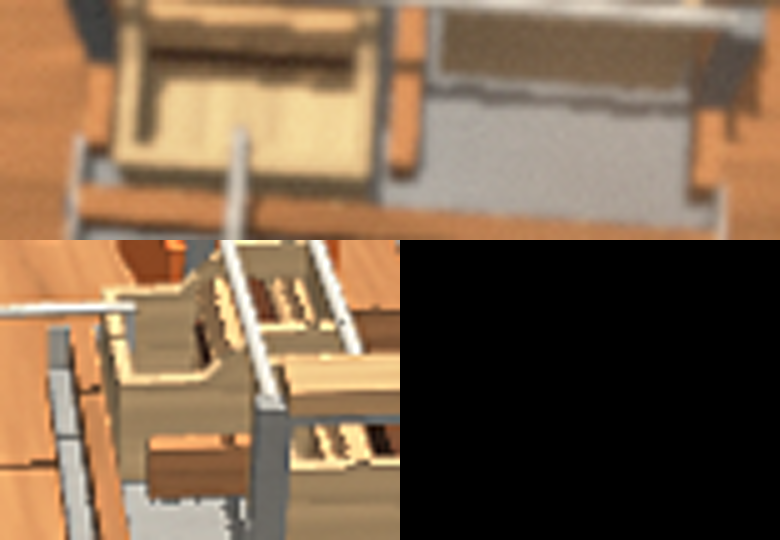

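>>> apply_moves(
  deltas=[
    [[-0.0006, 0, 0], 0, 0.0],
    [[-0.0006, 0, 0], 0, 0.0],
    [[-0.0006, 0, 0], 0, 0.0],
    [[-0.0006, 0, 0], 0, 0.0],
    [[-0.0006, 0, 0], 0, 0.0],
  ],
)

```text
time_s: 17.33
eef_pos: [454.9, 61.4, 111.3]
tcp_rot: [-0.707, 1.47, -2.328]
wrist_force: [5.4, 0.1, -2.7]
grip_width: 0.264
```

>>> apply_moves(
  deltas=[
    [[-0.0006, 0, 0], 0, 0.0],
    [[-0.0006, 0, 0], 0, 0.0],
    [[-0.0006, 0, 0], 0, 0.0],
    [[-0.0006, 0, 0], 0, 0.0],
    [[-0.0006, 0, 0], 0, 0.0],
  ],
)

```text
time_s: 17.75
eef_pos: [454.3, 60.7, 112.7]
tcp_rot: [-0.638, 1.474, -2.26]
wrist_force: [6.0, -0.7, -2.7]
grip_width: 0.26
```

```bash
python3 z.py a19
```

```text
[454.3  60.7 112.7] [ 5.98 -0.67 -2.72] [ 0.011 -0.612  0.05 ] [[-0.061, 0.997, -0.049], [-0.075, -0.053, -0.996], [-0.995, -0.058, 0.078]] yyaw -0.0535 17.75
```

View pics/a19z.png

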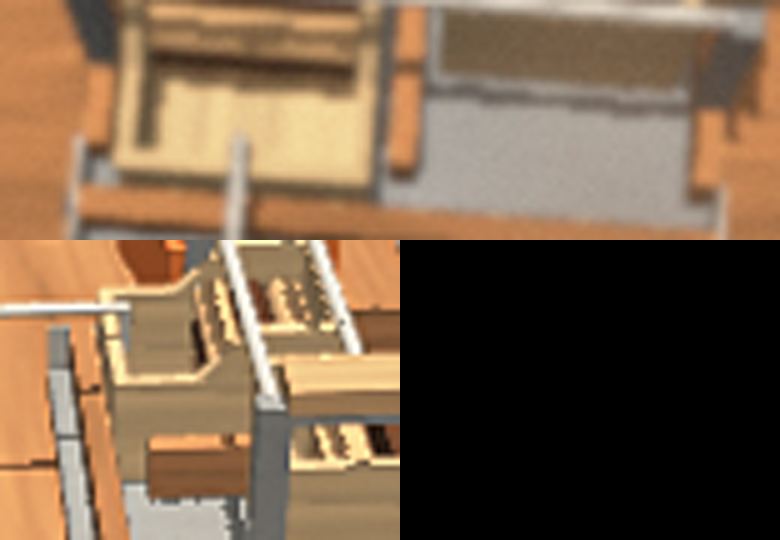

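```bash
cat > edge.py <<'E'
import sys,pickle
from h import *
for k in sys.argv[1:]:
    t,a=pickle.load(open(f'{k}.pkl','rb'))
    g=cv2.cvtColor(t['frame'],cv2.COLOR_RGB2GRAY).astype(float)
    r0=int(sys.argv[0]=='x')
    # lip edge: strongest bright->dark drop in rows 160..190 for cols 242..280 excluding rod
    P=[];B=[]
    hsv=cv2.cvtColor(t['frame'],cv2.COLOR_RGB2HSV)
    for u in list(range(243,256))+list(range(264,281)):
        col=cv2.GaussianBlur(g,(1,5),0)[:,u]; d=np.diff(col)
        lo,hi=168,186
        i=lo+np.argmin(d[lo:hi]); 
        den=d[i-1]-2*d[i]+d[i+1]; s=0.5*(d[i-1]-d[i+1])/den if den else 0
        P.append(plane(t,u,i+.5+s,95)[:2])
    P=np.array(P)
    m=np.ones(len(P),bool)
    for _ in range(4):
        c=np.polyfit(P[m,1],P[m,0],1); r=P[:,0]-np.polyval(c,P[:,1]); m=abs(r)<2
    print(k,'lip slope',c[0].round(4),'x at y44',np.polyval(c,44).round(1),'n',m.sum(),r[m].std().round(2))
E
python3 edge.py a17 a18 a19
python3 - <<'E'
from h import *
import pickle
t=pickle.load(open('d0.pkl','rb'))['top']
# bar: orange vs gray by saturation
hsv=cv2.cvtColor(t['frame'],cv2.COLOR_RGB2HSV).astype(float)
S=hsv[:,:,1]; P=[];Q=[]
for u in range(240,334,2):
    d=np.diff(S[:,u]); 
    e=int(176+ (u-235)*.065)
    i=e+np.argmax(d[e:e+12]); P.append(plane(t,u,i+1,55)[:2])
P=np.array(P);m=np.ones(len(P),bool)
for _ in range(5):
    c=np.polyfit(P[m,1],P[m,0],1);r=P[:,0]-np.polyval(c,P[:,1]);m=abs(r)<2
print('bar',c,np.polyval(c,44),m.sum())
E
```

```text
a17 lip slope 0.0637 x at y44 672.9 n 30 0.29
a18 lip slope 0.063 x at y44 661.6 n 30 0.19
a19 lip slope 0.0768 x at y44 658.8 n 30 0.19
bar [8.03893237e-02 6.52903453e+02] 656.4405837368054 45
```

>>> apply_moves(
  deltas=[
    [[-0.001, 0, -0.0003], 0, 0.0],
    [[-0.001, 0, -0.0003], 0, 0.0],
    [[-0.001, 0, -0.0003], 0, 0.0],
    [[-0.001, 0, 0], 0, 0.0],
    [[-0.001, 0, 0], 0, 0.0],
  ],
)

```text
time_s: 18.27
eef_pos: [454.0, 59.5, 113.9]
tcp_rot: [-0.5, 1.481, -2.125]
wrist_force: [9.1, -0.5, -4.3]
grip_width: 0.264
```

```bash
python3 z.py a20; python3 edge.py a20
```

```text
[454.   59.5 113.9] [ 9.05 -0.55 -4.35] [ 0.003 -0.752  0.037] [[-0.047, 0.998, -0.052], [-0.076, -0.055, -0.996], [-0.996, -0.043, 0.079]] yyaw -0.0555 18.2667

a20 lip slope 0.0763 x at y44 658.9 n 30 0.17
```

View pics/a20s.png

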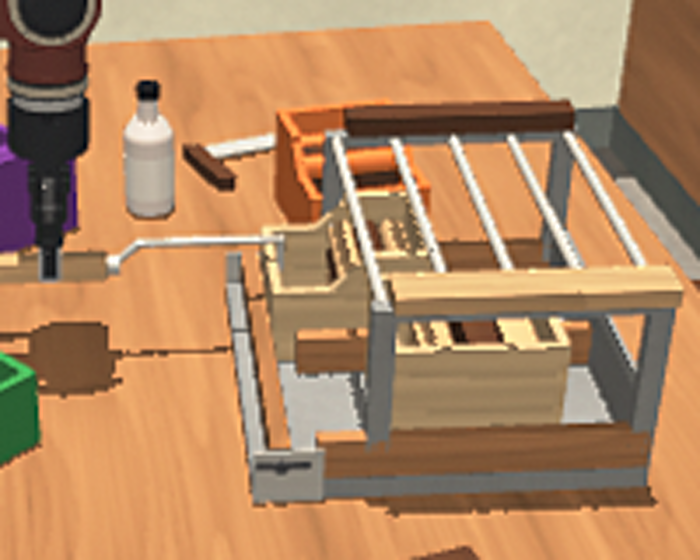

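>>> apply_moves(
  deltas=[
    [[0.002, 0, 0], 0, 0.0],
    [[0.003, 0, 0], 0, 0.0],
    [[0.004, -0.0003, 0], 0, 0.0],
    [[0.003, -0.0003, 0], 0, 0.0],
    [[0.001, 0, 0], 0, 0.0],
  ],
)

```text
time_s: 18.78
eef_pos: [464.3, 59.0, 112.3]
tcp_rot: [-0.591, 1.475, -2.216]
wrist_force: [-0.3, -0.1, -1.3]
grip_width: 0.264
```

```bash
python3 z.py a21; python3 edge.py a21
```

```text
[464.3  59.  112.3] [-0.32 -0.14 -1.34] [0.091 0.025 0.059] [[-0.058, 0.997, -0.052], [-0.076, -0.056, -0.995], [-0.995, -0.053, 0.079]] yyaw -0.0563 18.7833

a21 lip slope 0.0769 x at y44 658.8 n 30 0.21
```

View pics/a21z.png

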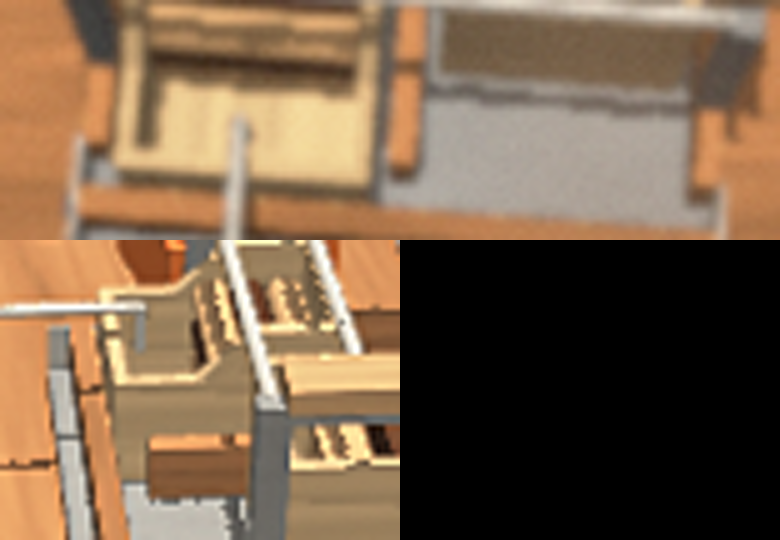

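>>> apply_moves(
  deltas=[
    [[0, 0, 0.006], 0, 0.0],
    [[0, 0, 0.01], 0, 0.0],
    [[0, 0, 0.012], 0, 0.0],
    [[0, 0, 0.012], 0, 0.0],
    [[0, 0, 0], 0, 0.0],
  ],
)

```text
time_s: 19.3
eef_pos: [462.9, 59.1, 155.2]
tcp_rot: [-0.616, 1.473, -2.241]
wrist_force: [-0.1, 0.1, -0.8]
grip_width: 0.267
```

```bash
python3 look.py a22; python3 edge.py a22
```

```text
[462.9  59.1 155.2] [-0.08  0.08 -0.81] [-0.012  0.061 -0.002] [[-0.061, 0.997, -0.051], [-0.076, -0.056, -0.996], [-0.995, -0.056, 0.08]] yyaw -0.0562 19.3
a22 lip slope 0.0773 x at y44 658.8 n 30 0.23
```

View pics/a22s.png

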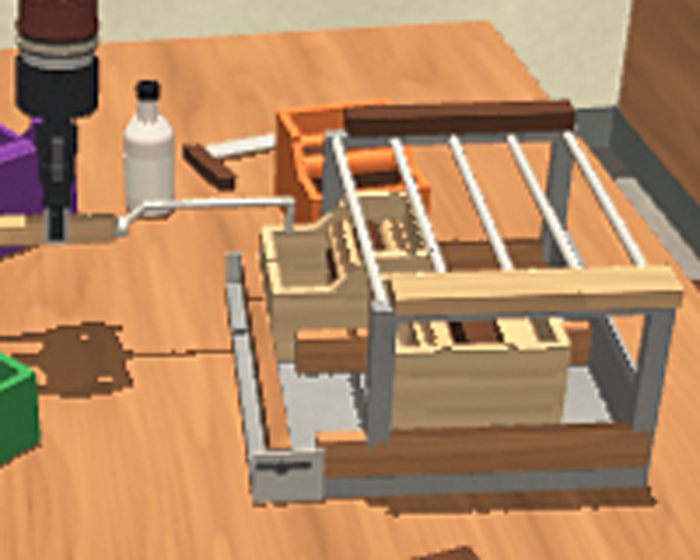

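>>> apply_moves(
  deltas=[
    [[-0.01, 0.001, 0.002], 0, 0.0],
    [[-0.012, 0.001, 0], 0, 0.0],
    [[-0.012, 0.001, 0], 0, 0.0],
    [[-0.008, 0, 0], 0, 0.0],
    [[0, 0, 0], 0, 0.0],
  ],
)

```text
time_s: 19.82
eef_pos: [416.6, 62.1, 152.2]
tcp_rot: [-0.676, 1.468, -2.301]
wrist_force: [0.4, -0.3, -1.6]
grip_width: 0.263
```

>>> apply_moves(
  deltas=[
    [[0, -0.015, 0], 0.07, 0.0],
    [[0, -0.018, 0], 0.08, 0.0],
    [[0, -0.018, 0], 0.08, 0.0],
    [[0, -0.018, 0], 0.08, 0.0],
    [[0, -0.018, 0], 0.08, 0.0],
  ],
)

```text
time_s: 20.23
eef_pos: [416.2, -25.7, 150.3]
tcp_rot: [-0.694, 1.468, -1.905]
wrist_force: [0.0, 0.3, -0.3]
grip_width: 0.266
```

>>> apply_moves(
  deltas=[
    [[0, -0.018, 0], 0.08, 0.0],
    [[0, -0.018, 0], 0.08, 0.0],
    [[0, -0.018, 0], 0.08, 0.0],
    [[0, -0.018, 0], 0.08, 0.0],
    [[0, -0.018, 0], 0.08, 0.0],
  ],
)

```text
time_s: 20.65
eef_pos: [416.3, -120.7, 149.0]
tcp_rot: [-0.701, 1.467, -1.49]
wrist_force: [0.8, -0.2, -1.4]
grip_width: 0.265
```

```bash
python3 look.py a23; python3 edge.py a23
```

```text
[ 416.3 -120.7  149. ] [ 0.78 -0.15 -1.4 ] [-0.016  0.077 -0.016] [[0.008, 0.71, 0.704], [-0.103, 0.701, -0.706], [-0.995, -0.067, 0.079]] yyaw 0.7788 20.65
a23 lip slope 0.0769 x at y44 658.9 n 30 0.21
```

View pics/a23s.png

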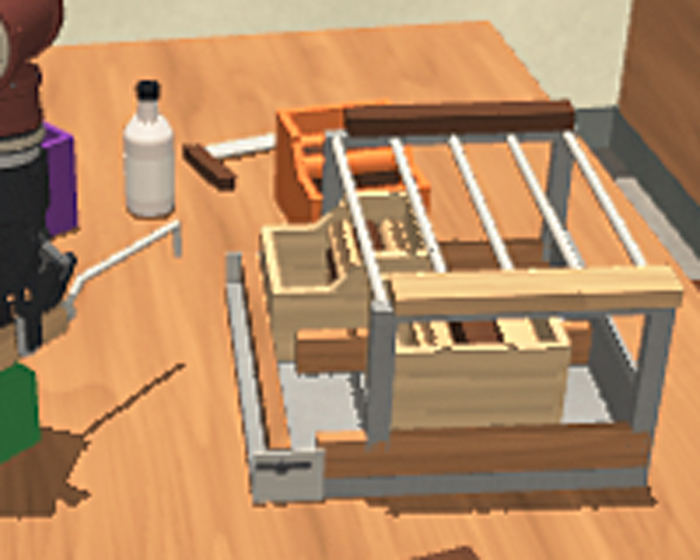

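>>> apply_moves(
  deltas=[
    [[0.006, -0.014, 0], 0.084, 0.0],
    [[0.006, -0.014, 0], 0.084, 0.0],
    [[0.006, -0.014, 0], 0.084, 0.0],
    [[0.006, -0.014, 0], 0.084, 0.0],
    [[0.006, -0.014, 0], 0.084, 0.0],
  ],
)

```text
time_s: 21.17
eef_pos: [447.1, -190.7, 147.2]
tcp_rot: [-0.704, 1.471, -1.067]
wrist_force: [0.2, -0.8, -1.4]
grip_width: 0.261
```

>>> apply_moves(
  deltas=[
    [[0.006, -0.014, 0], 0.084, 0.0],
    [[0.006, -0.014, 0], 0.084, 0.0],
    [[0.006, -0.014, 0], 0.084, 0.0],
    [[0.005, -0.01, 0], 0.07, 0.0],
    [[0, 0, 0], 0, 0.0],
  ],
)

```text
time_s: 21.58
eef_pos: [473.1, -244.3, 145.7]
tcp_rot: [-0.695, 1.472, -0.725]
wrist_force: [-0.4, -0.4, -1.2]
grip_width: 0.265
```

>>> apply_moves(
  deltas=[
    [[0, 0, -0.035], 0, 0.0],
    [[-0.002, 0.001, -0.03], 0, 0.0],
    [[0, 0, 0], 0, 0.0],
    [[0, 0, 0], 0, 0.0],
    [[0, 0, 0], 0, 0.0],
  ],
)

```text
time_s: 22.0
eef_pos: [473.1, -240.8, 81.0]
tcp_rot: [-0.674, 1.471, -0.714]
wrist_force: [-0.4, 0.1, -1.6]
grip_width: 0.266
```

```bash
python3 look.py a24; python3 - <<'E'
from h import *
snap('wrist','w24.png')
E
```

```text
[ 473.1 -240.8   81. ] [-0.44  0.1  -1.63] [-0.035  0.106  0.045] [[0.075, 0.043, 0.996], [-0.065, 0.997, -0.038], [-0.995, -0.062, 0.078]] yyaw 1.5275 22.0
```

View pics/w24.png

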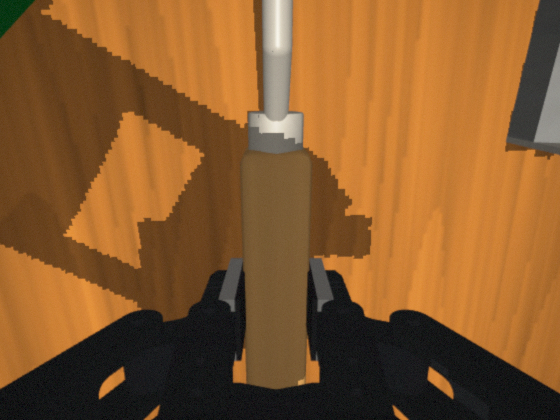

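>>> apply_moves(
  deltas=[
    [[0, 0, -0.025], 0, 0.0],
    [[-0.002, 0.001, -0.014], 0, 0.0],
    [[0, 0, 0], 0, 0.0],
    [[0, 0, 0], 0, 0.0],
    [[0, 0, 0], 0, 0.0],
  ],
)

```text
time_s: 22.57
eef_pos: [477.7, -244.2, 52.1]
tcp_rot: [-0.655, 1.451, -0.697]
wrist_force: [-0.1, -0.3, -1.4]
grip_width: 0.263
```

```bash
python3 - <<'E'
from h import *
s=ctrl.get_state();print(s['eef_pos'],s['wrist_force'],s['torque'],Rot(s['tcp_rot']).round(3))
d=snap('side');c=d['frame'][210:300,230:330,::-1];cv2.imwrite('pics/s25.png',cv2.resize(c,None,fx=6,fy=6,interpolation=2))
E
```

```text
[ 477.6855284  -244.16110985   52.1127705 ] [-0.14619441 -0.30195821 -1.40608168] [-0.08411551  0.06750322 -0.05068236] [[ 0.092  0.045  0.995]
 [-0.077  0.996 -0.038]
 [-0.993 -0.073  0.095]]
```

View pics/s25.png

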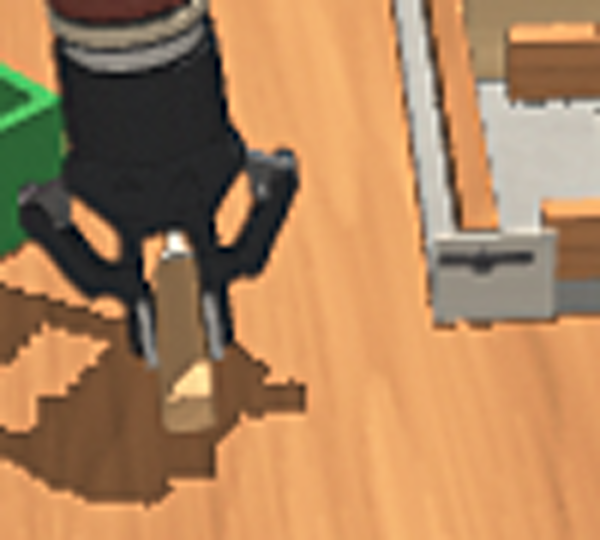

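>>> apply_moves(
  deltas=[
    [[-0.003, 0.001, -0.015], 0, 0.0],
    [[0, 0, 0], 0, 0.0],
    [[0, 0, 0], 0, 0.0],
    [[0, 0, 0], 0, 0.0],
    [[0, 0, 0], 0, 0.0],
  ],
)

```text
time_s: 23.03
eef_pos: [478.9, -246.0, 44.0]
tcp_rot: [-0.646, 1.439, -0.688]
wrist_force: [0.4, 0.4, 0.0]
grip_width: 0.261
```

>>> apply_moves(
  deltas=[
    [[-0.003, 0.002, -0.008], 0, 0.0],
    [[0, 0, 0], 0, 0.0],
    [[0, 0, 0], 0, 0.0],
    [[0, 0, 0], 0, 0.0],
    [[0, 0, 0], 0, 0.0],
  ],
)

```text
time_s: 23.45
eef_pos: [476.8, -244.5, 37.4]
tcp_rot: [-0.642, 1.436, -0.684]
wrist_force: [-0.2, -0.5, -1.2]
grip_width: 0.266
```

```bash
python3 - <<'E'
from h import *
s=ctrl.get_state();print(s['eef_pos'],s['wrist_force'],s['torque'],Rot(s['tcp_rot']).round(3))
E
```

```text
[ 476.8473084  -244.51491738   37.36646288] [-0.1792617  -0.45573188 -1.17492124] [0.05770014 0.02881432 0.03407613] [[ 0.104  0.046  0.994]
 [-0.085  0.996 -0.038]
 [-0.991 -0.08   0.107]]
```

>>> apply_moves(
  deltas=[
    [[-0.002, 0.001, -0.005], 0, 0.0],
    [[0, 0, 0], 0, 0.0],
    [[0, 0, 0], 0, 0.0],
    [[0, 0, 0], 0, 0.0],
    [[0, 0, 0], 0, 0.0],
  ],
)

```text
time_s: 23.87
eef_pos: [475.4, -243.6, 32.8]
tcp_rot: [-0.63, 1.436, -0.674]
wrist_force: [0.5, 0.1, 0.4]
grip_width: 0.264
```

```bash
python3 - <<'E'
from h import *
s=ctrl.get_state();print(s['eef_pos'],s['wrist_force'],s['torque'],Rot(s['tcp_rot']).round(3)[2])
d=snap('side');c=d['frame'][210:300,230:330,::-1];cv2.imwrite('pics/s26.png',cv2.resize(c,None,fx=6,fy=6,interpolation=2))
E
```

```text
[ 475.37427166 -243.55267844   32.76462081] [0.48354553 0.07682091 0.44893859] [0.35778798 0.06451447 0.02631612] [-0.991 -0.079  0.109]
```

View pics/s26.png

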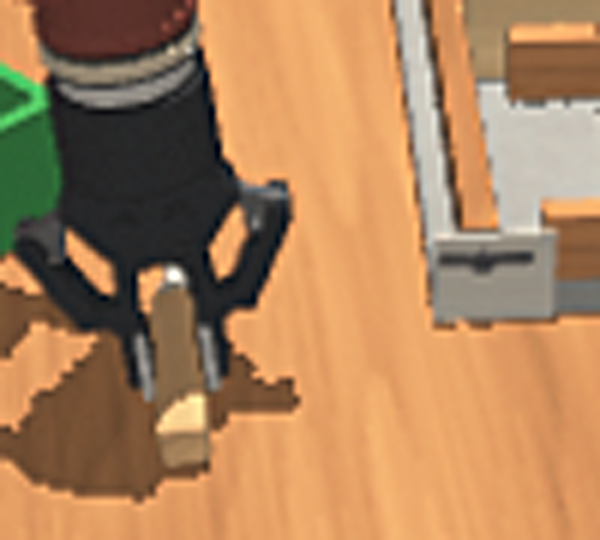

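>>> apply_moves(
  deltas=[
    [[-0.001, 0, -0.003], 0, 0.0],
    [[0, 0, 0], 0, 0.0],
    [[0, 0, 0], 0, 0.0],
    [[0, 0, 0], 0, 0.0],
    [[0, 0, 0], 0, 0.0],
  ],
)

```text
time_s: 24.33
eef_pos: [475.6, -244.0, 30.9]
tcp_rot: [-0.624, 1.433, -0.667]
wrist_force: [0.0, 0.7, 1.5]
grip_width: 0.264
```

```bash
python3 - <<'E'
from h import *
s=ctrl.get_state();print(s['eef_pos'],s['wrist_force'],s['torque'],Rot(s['tcp_rot']).round(3)[2])
E
```

```text
[ 475.57658782 -244.04622008   30.92871761] [0.02507817 0.72945204 1.50376805] [0.39695184 0.02273117 0.04970357] [-0.99  -0.08   0.112]
```

>>> apply_moves(
  deltas=[
    [[0, 0, -0.001], 0, 0.0],
    [[0, 0, 0], 0, 0.022],
    [[0, 0, 0], 0, 0.026],
    [[0, 0, 0], 0, 0.03],
    [[0, 0, 0], 0, 0.035],
  ],
  force=20,
)

```text
time_s: 24.75
eef_pos: [475.7, -244.5, 30.6]
tcp_rot: [-0.632, 1.432, -0.675]
wrist_force: [0.3, 0.4, -0.4]
grip_width: 0.407
```

>>> apply_moves(
  deltas=[
    [[0, 0, 0], 0, 0.04],
    [[0, 0, 0], 0, 0.05],
    [[0, 0, 0], 0, 0.06],
    [[0, 0, 0], 0, 0.06],
    [[0, 0, 0], 0, 0.06],
  ],
)

```text
time_s: 25.17
eef_pos: [475.0, -244.3, 29.5]
tcp_rot: [-0.637, 1.433, -0.679]
wrist_force: [-0.6, -0.2, -0.1]
grip_width: 0.702
```

```bash
python3 - <<'E'
from h import *
s=ctrl.get_state();print(s['eef_pos'],s['wrist_force'],s['torque'],s['grip_width'])
snap('wrist','w27.png')
E
```

```text
[ 475.01959569 -244.28947657   29.49387792] [-0.64162621 -0.16960545 -0.12660484] [ 0.03789363 -0.00633292  0.02656448] 0.7022299413900929
```

View pics/w27.png

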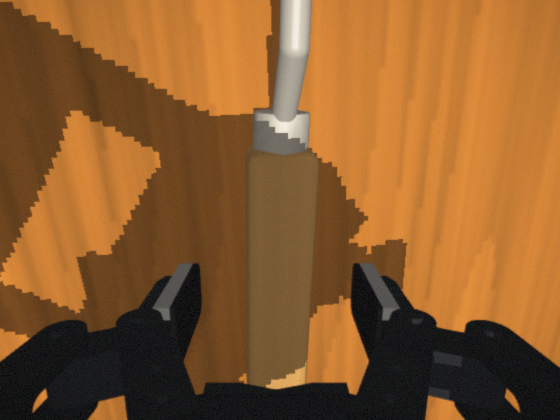

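>>> apply_moves(
  deltas=[
    [[-0.001, 0.001, 0.01], 0, 0.06],
    [[-0.002, 0.002, 0.02], 0, 0.06],
    [[-0.002, 0.002, 0.03], 0, 0.06],
    [[-0.002, 0.002, 0.035], 0, 0.06],
    [[0, 0, 0.035], 0, 0.06],
  ],
)

```text
time_s: 25.63
eef_pos: [460.6, -232.1, 155.2]
tcp_rot: [-0.651, 1.455, -0.693]
wrist_force: [0.6, -0.7, 0.3]
grip_width: 0.703
```

>>> apply_moves(
  deltas=[
    [[-0.01, -0.01, 0.035], 0, 0.06],
    [[-0.01, -0.01, 0.035], 0, 0.06],
    [[-0.01, -0.01, 0.02], 0, 0.06],
    [[0, 0, 0], 0, 0.06],
    [[0, 0, 0], 0, 0.06],
  ],
)

```text
time_s: 26.05
eef_pos: [431.5, -263.7, 264.6]
tcp_rot: [-0.649, 1.433, -0.69]
wrist_force: [-0.1, 0.5, -0.7]
grip_width: 0.699
```

```bash
python3 look.py a28; python3 edge.py a28; python3 - <<'E'
from h import *
snap('side','s28.png');snap('wrist','w28.png')
E
```

```text
[ 431.5 -263.7  264.6] [-0.14  0.47 -0.65] [0.015 0.068 0.01 ] [[0.106, 0.045, 0.993], [-0.087, 0.996, -0.036], [-0.991, -0.083, 0.109]] yyaw 1.5258 26.05
a28 lip slope 0.0771 x at y44 658.9 n 30 0.19
```

View pics/s28.png

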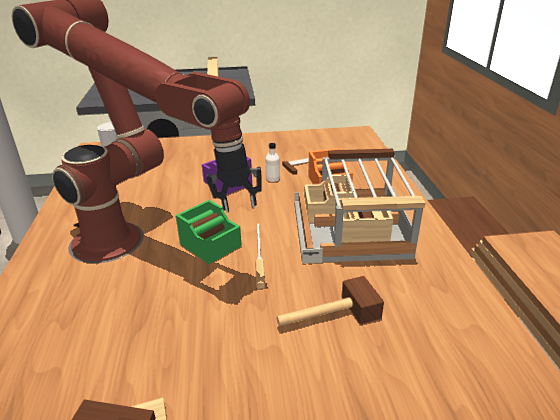

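View pics/a28t.png

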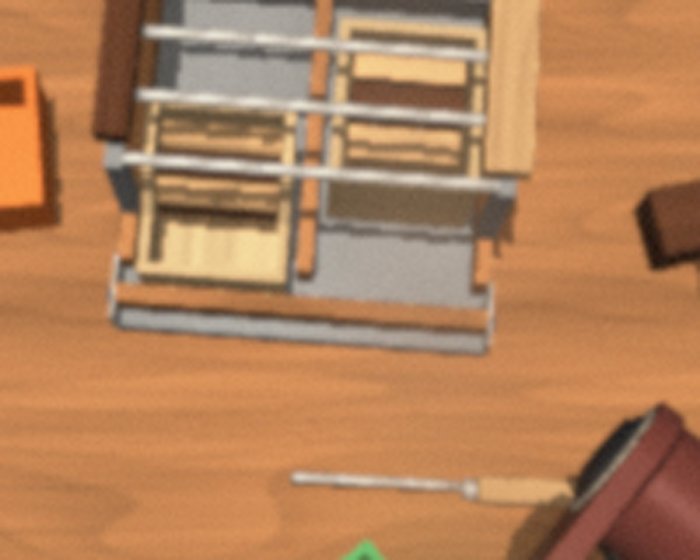

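View pics/w28.png

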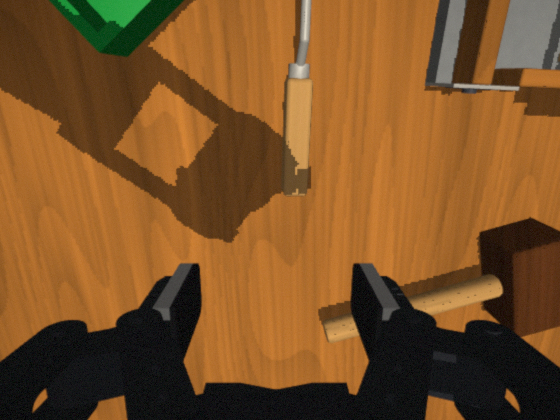

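```bash
python3 -c "
from bench import ctrl
print(ctrl.close_job())"
```

```text
the job is handed in; nothing more can be done
None
```

I hooked the cut-down tote (left lane), drew it forward onto the stop bar, unhooked, and laid the hook down about where it had been on the bench. I then handed the job in. It took about 26 s of the 72 s allowed.

**Pull:** The drag was about 3 N. I slowed to about 7 mm/s over the last few millimetres, then pulled to 9 N against the stop. The tote did not move any further under that pull.

**Tote at the stop:** In the top view the front wall lies at slope 0.077 and the bar at 0.080, so it is square. The wall stayed in place (within 0.1 mm in the image) through unhooking and laying down.

**Hook and surroundings:** The hook lies on the bench about 120 mm in front of the shelf. In the last pictures the tall tote and mallet look unmoved and nothing is tipped. I checked the glue and square only by eye.

**Disagreements and limits:**
- **Gap at the stop:** The pictures put the wall about 2.4 mm behind the bar's rear face. I take this as calibration and edge error, because the pull rose to 9 N with no movement.
- **Camera offset:** The wrist and top cameras differed by 5–7 mm, so I worked from positions relative to each other in one view.
- **Hand tilt:** The hand tilted about 6 to 8° as it was lowered. When I set the hook down, its tip touched first at about 2–3 N and the handle was about 1 mm up when I let go.

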